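Refit the spoon drip-tray grate at the coffee bar

ROBOT

A 6-joint arm with a two-finger parallel gripper is mounted at the origin on the work surface. World frame = base frame: x ahead of the robot, y to its left, z up, the work surface at z = 0. Lengths are in m, angles in rad, forces in N, time in s.
With the tool pointing down it reaches from about 0.375 to 0.9 m from the base axis. Payload 3.1 kg.
Tool frame: the origin (TCP) lies midway between the tips of the shut fingers; the grasp point (between the pads) lies 19 mm behind it; z points along the fingers, y is the direction in which the jaws open and shut (so a half turn about z gives the same grasp; the last joint's range is limited). The gripper opens to 85 mm and grips with 20 to 120 N. Pads are 22 mm wide; open, the fingers measure 114 mm over their backs; the gripper's body (76 mm by 85 mm) begins 54 mm behind the grasp point. The pads swing forward as they close: fully open they stand 13 mm farther back than shut.
Start: joints at [-1.399, 0.527, 1.433, -0, 1.181, -0.178], TCP at [0.215, -0.587, 0.231] pointing down, gripper open.
Joint ranges: [-3.08, 3.08], [-0.75, 2.2], [0.22, 2.44], [-1.43, 4.57], [0, 2.65], [-2.85, 2.85]. Speed limits (rad/s): [2.79, 2.79, 3.14, 3.14, 3.14, 3.14].

INTERFACE

Orientations are given as a unit quaternion [x, y, z, w].
In Python, from station import manip gives the robot as it stands.
- The arm moves only by the tool servo_tool, never from a script. Its argument "increments" is a list of rows, each an object with "hand": the closure, from 0 (fully open) to 1 (shut); "travel": the shift along the tool's x, y, z in mm, a list of three; "yaw": the turn about the tool's z in degrees. A call has 1 to 20 rows; each row shifts and turns the commanded pose from where the row before left it, along the tool's axes as they then stand; what a row does not reach is not made up. A row lasts 1/10 s, in which the tool goes at most 50 mm and 8.59 degrees, less where a joint would pass 70% of its speed; a pose out of reach is approached as far as the arm can. A call with a gripper value outside its range is refused whole. The fingers move at their own pace and stop on an object; "newtons" is the grip in N (left out, the last holds). Time passes only in rows, so rows that do not move let the fingers close. It gives the time, the measured TCP pose, the force and the opening at its end, in the units of the state.
- manip.sense(): the state, without advancing time (a new reading comes with each control period).
- manip.snapshot(name): name is "side" or "top"; returns a dict with "pixels" (480x640x3 uint8, blue, green, red), "fx", "fy", "cx", "cy" (pixels), "R" (3x3) and "t" (3): a world point X has camera coordinates R X + t. Camera axes: x right, y down, z forward; pixel columns grow to the right and rows downward; lengths in m; the calibration is good to about 2 mm. A picture is of the moment at which its call begins. There is no depth.
- manip.sign_off(): hands the job in, once; it reports no verdict.
The state is a dict: "t": time; "q": joint angles; "qd": joint speeds; "tau": joint torques, N m; "tcp_pos": TCP position; "tool_rot": TCP orientation; "force": force on the tool from outside, world axes, zero at the start; "ft_torque": the same for the moment, N m; "finger_gap": opening from 0.0 (shut) to 1.0 (fully open).
Only numpy, scipy, OpenCV 4.12 (cv2) and the standard library are available. Lean on these libraries where they do the work, as an engineer would, in place of code of your own. Each camera call takes 0.05 s, during which the arm holds its last target.

TASK

Put the washed steel grate back in the black drip tray. It lies flat on the bamboo board, too thin to pick up without clawing at the wood, so press on it lightly and slide it over the board's front edge (the long edge nearest the robot) until its end sticks out enough to hold, then lift it by that end and lower it gently into the tray's recess, flat and fully home, and let go. Leave the two glasses and the milk jug alone.

Things in the scene. Friction and masses are not known exactly. Their poses are not given: they have to be found in the camera images.
- grate: slotted stainless grate, a stiff flat plate 160 mm (x) by 60 mm (y) by 2 mm, 85 to 145 g, evenly balanced; the slots are 4 mm: a fingertip presses it like a solid plate. Origin: centre of its underside. Starts flat on the board, its length square to the front edge within 10 degrees. On the board its friction is about 0.3, well below a fingertip's. Over 18 N on board or tray is too hard
- grate_front (a point): middle of the grate's front short end (local x = -80 mm), at its top face; this end lies nearest the board's front edge and the robot
- board: bamboo serving board, 220 mm deep (x) by 320 mm wide (y), top 40 mm above its underside, slab 18 mm thick, runners set back 35 mm from the front edge. It stays put on firm silicone feet that give 1 mm per 35 N, so touch it by feel, slowly (about 10 mm/s). Origin: centre of its underside, on the counter; -x points to its front edge, nearest the robot
- board_edge (a point): middle of the board's front top edge (local -110, 0, +40 mm)
- tray: black tray, 183 mm long (x), 83 mm wide (y), 45 mm high, on feet like the board's. Recess 163 x 63 mm, 5 mm deep; its ledge, 40 mm up, carries the grate. Finger notches: both long walls are cut to 14 mm height from local x = -81 to -20 mm, so fingers gripping the grate's width 20 to 40 mm from its front end can go down with it. Origin: centre of underside; -x is the notched end, nearest the robot
- tray_seat (a point): centre of the recess at ledge height (40 mm above the tray's underside): the grate's origin lies here when it is home, its length along the tray's x
- glass_a: small clear tasting glass, 54 mm across the rim, 55 mm high, standing on the board on the left of the grate (+y of the board); origin: centre of its underside
- glass_b: small clear tasting glass like the other, on the right of the grate; origin: centre of its underside
- jug: steel milk jug, 82 mm across, 95 mm high, standing on the counter behind the tray; origin: centre of its underside

How it is judged:
On the way, in this order (a step that is already met when the one before it is completed fails the run):
1. the grate lies flat on the board with its front end at least 35 mm beyond the board's front edge (x of grate_front in the frame of board below -0.145 m and x of grate in the frame of board above -0.112 m and z of grate in the frame of board between 0.037 and 0.044 m and angle between grate's own z axis and vertical below 0.06 rad), for 0.2 s.
2. the grate is held by the fingers and lifted at least 15 mm clear of the board's top (height (world z) of grate above 0.055 m and contact force between the fingers and grate above 1 N and contact force between grate and board below 0.01 N), for 0.2 s.
At the end, for the whole second after the job is handed in: the grate lies at rest in the recess of the tray: its origin within 4 mm of tray_seat in plan and no more than 2 mm above it, its length along the tray's within 3.4 degrees, flat within 1.4 degrees, and let go (horizontal distance between grate and tray_seat below 0.004 m and angle between the x axis of grate and the x axis of tray, either way round below 0.06 rad and z of grate in the frame of tray_seat below 0.002 m and angle between grate's own z axis and vertical below 0.025 rad and linear speed of grate below 0.01 m/s); the robot touches nothing.
It fails at once if the grate is pressed on the board with more than 18 N (contact force between grate and board above 18 N).
It fails at once if the grate hits or is forced on the tray with more than 18 N (contact force between grate and tray above 18 N).
It fails at once if the grate is lifted off the middle of the board instead of being slid over the front edge (z of grate in the frame of board between 0.046 and 0.054 m and x of grate in the frame of board above -0.05 m and horizontal distance between grate and board below 0.12 m).
It fails at once if a glass or the jug is moved more than 15 mm or tipped (distance of any of glass_a, glass_b, jug from where it was at the start of the episode above 0.015 m or angle between any of glass_a, glass_b, jug's own z axis and vertical above 0.3 rad).
It also fails if it takes over 66 s, if anything falls off the work surface, if the arm or the gripper's body presses on something with over 40 N, if the wrist force passes 120 N, or if a joint passes its speed limit or range.

## Working session

There is one attempt and no reset: what is moved stays moved. The work goes in short steps, Python scripts to look and compute and a tool call to move; the robot and the scene stay as the last step left them, time stands still between calls to the robot, and variables do not carry over. Pictures are saved under pics/ and viewed, and the job is handed in when it is done.

Besides the shell and the picture viewer there is one more tool, called after "Request:" by a JSON object that holds its "op" and its "data". servo_tool: Moves the arm, as the interface text tells. Its arguments: {"type":"object","properties":{"increments":{"type":"array","items":{"type":"object","properties":{"hand":{"type":"number"},"travel":{"type":"array","items":{"type":"number"}},"yaw":{"type":"number"}}}},"newtons":{"type":"number"}},"required":["increments"]}

```bash
ls; mkdir -p pics; python3 - <<'E'
from station import manip
import cv2,pickle
print(manip.sense())
for n in("top","side"):
    s=manip.snapshot(n); cv2.imwrite(f"pics/{n}0.png",s["pixels"]); pickle.dump(s,open(f"{n}0.pkl","wb"))
    print(n,s["fx"],s["fy"],s["cx"],s["cy"],s["R"],s["t"])
E
```

```text
pics
{'t': 0.0, 'q': array([-1.39847305e+00,  5.28442834e-01,  1.43388766e+00, -1.55419564e-05,
        1.18137067e+00, -1.78519913e-01]), 'qd': array([ 0.00010183,  0.00039646,  0.0001578 ,  0.00107164, -0.00080236,
        0.00107367]), 'tau': array([-8.32644673e-04, -4.42354345e+01, -1.78025436e+01, -1.35716355e-04,
        8.27031385e-03,  2.41525430e-05]), 'tcp_pos': array([ 0.21469614, -0.58622249,  0.23035259]), 'tool_rot': array([ 9.84651985e-01,  1.74526094e-01, -3.91958357e-06, -1.05427222e-03]), 'force': array([-0.40239365, -1.35883441,  0.42035959]), 'ft_torque': array([ 0.00835449,  0.04752208, -0.07602611]), 'finger_gap': 1.0017174349000937}
top 569.641645770711 569.641645770711 321.62568136136446 226.80496678187794 [[-0.0240752  -0.99961189  0.01401634]
 [-0.99646181  0.02286529 -0.08087669]
 [ 0.08052481 -0.01591387 -0.99662556]] [-0.02321782  0.64006838  1.03382318]
side 509.7723115849645 509.7723115849645 324.15876393155054 238.9361331789453 [[-0.7773067  -0.62896332  0.01412207]
 [-0.42435295  0.50760203 -0.74984315]
 [ 0.46445545 -0.58885085 -0.6614649 ]] [0.49079634 0.33970859 0.7694601 ]
```

View pics/top0.png

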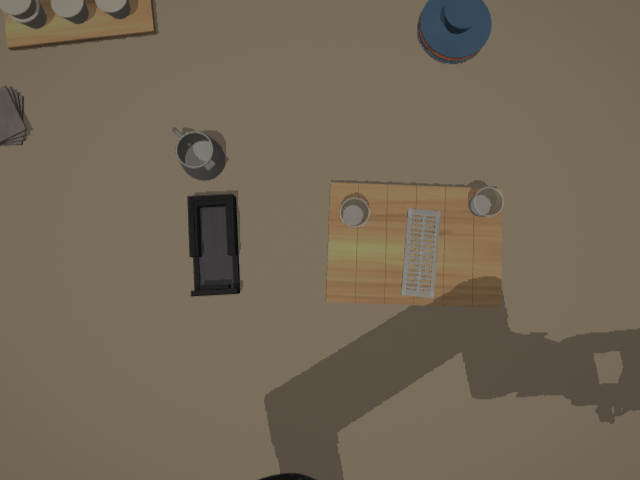

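View pics/side0.png

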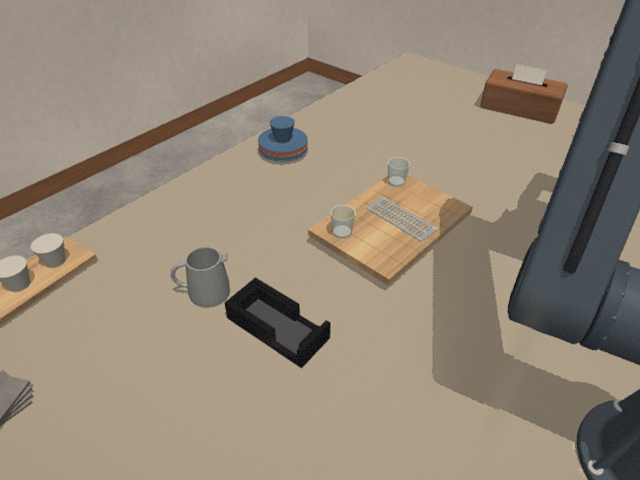

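The top view shows the board at about (327–502, 182–306), the grate from (424,210) to (418,297), the tray at (190–240, 195–295) and the jug behind the tray at (195,150). I'll enlarge these areas.

```bash
cat > h.py <<'E'
import numpy as np,cv2,pickle
def load(n): return pickle.load(open(n+".pkl","rb"))
def crop(n,x0,y0,w,h,k,out):
    s=load(n); c=s["pixels"][y0:y0+h,x0:x0+w]
    c=cv2.convertScaleAbs(c,alpha=1.5,beta=15)
    c=cv2.resize(c,None,fx=k,fy=k,interpolation=cv2.INTER_CUBIC)
    for i in range(0,w,10): cv2.line(c,(i*k,0),(i*k,8 if (x0+i)%50 else 20),(0,0,255),1); 
    for j in range(0,h,10): cv2.line(c,(0,j*k),(8,j*k),(0,0,255),1)
    cv2.imwrite("pics/"+out+".png",c)
def ray(s,u,v,z):
    # pixel -> world at height z
    R,t=np.array(s["R"]),np.array(s["t"]).ravel()
    C=-R.T@t; d=R.T@np.array([(u-s["cx"])/s["fx"],(v-s["cy"])/s["fy"],1])
    return C+d*(z-C[2])/d[2]
def proj(s,X):
    X=np.atleast_2d(X); c=X@np.array(s["R"]).T+np.array(s["t"]).ravel()
    return np.c_[s["fx"]*c[:,0]/c[:,2]+s["cx"],s["fy"]*c[:,1]/c[:,2]+s["cy"]]
E
python3 - <<'E'
from h import *
crop("top0",320,170,200,150,4,"b0"); crop("top0",170,180,90,130,5 if 0 else 4,"t0")
crop("side0",300,150,180,140,4,"sb0"); crop("side0",215,270,130,100,6,"st0")
E
```

```text
(no output)
```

View pics/b0.png

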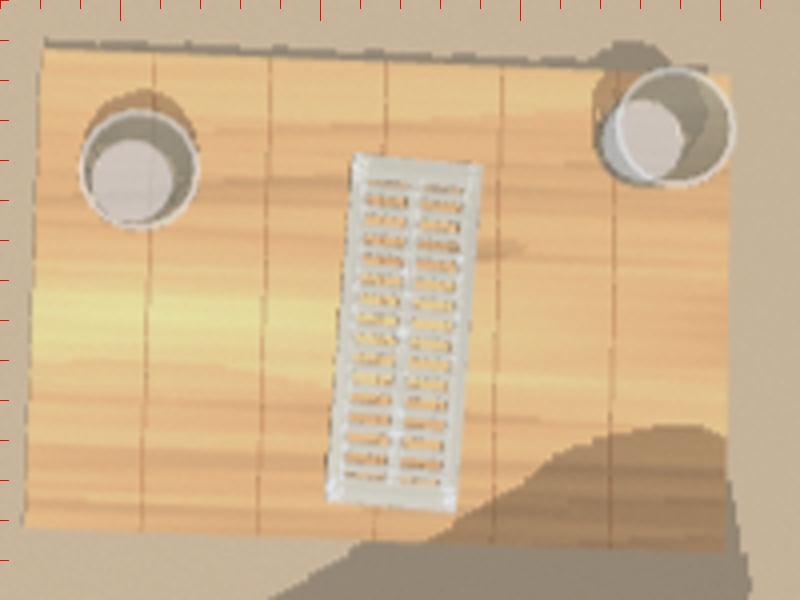

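View pics/t0.png

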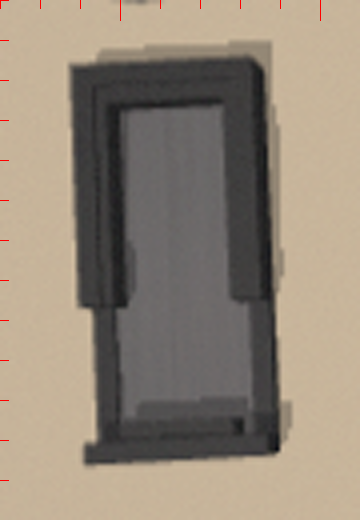

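View pics/sb0.png

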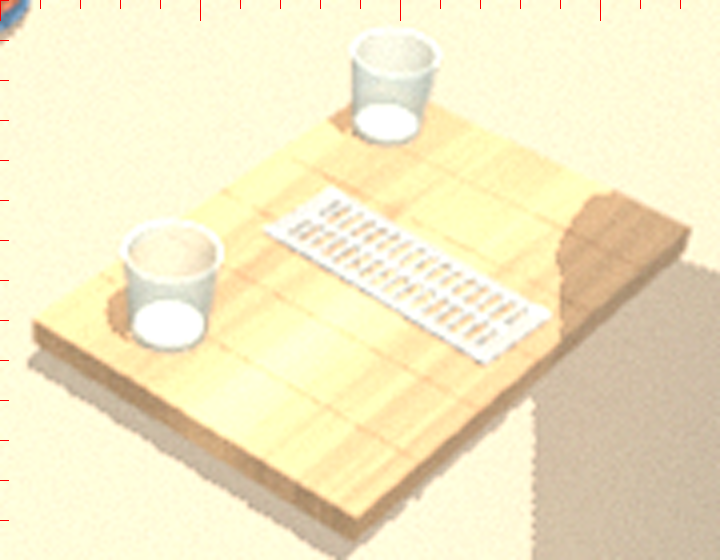

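View pics/st0.png

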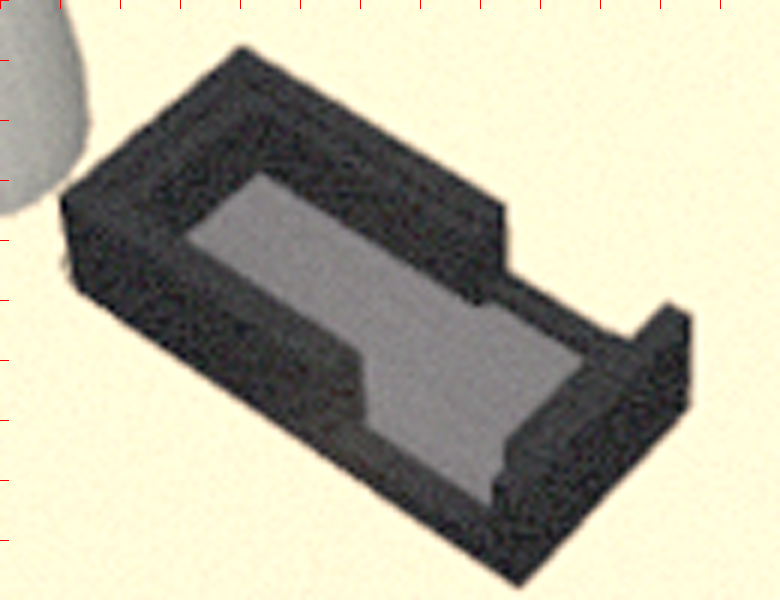

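```bash
cat > fit.py <<'E'
from h import *
from scipy.optimize import least_squares
def P(c,off,k): c=np.array(c,float); return (c+.5)/k-.5+np.array(off)
def fit(obs,x0):
    # obs: list (snapshot, local pt, pixel)
    def f(p,full=False):
        c,s=np.cos(p[2]),np.sin(p[2]); r=[]
        for S,L,px in obs:
            X=[p[0]+c*L[0]-s*L[1],p[1]+s*L[0]+c*L[1],L[2]]
            r.append(proj(S,X)[0]-px)
        return np.array(r) if full else np.ravel(r)
    o=least_squares(f,x0,loss="soft_l1"); return o.x,f(o.x,True)
E
cat > f0.py <<'E'
from fit import *
T=load("top0");S=load("side0")
tb=lambda *c:P(c,(320,170),4); tt=lambda *c:P(c,(170,180),4); sb=lambda *c:P(c,(300,150),4); st=lambda *c:P(c,(215,270),6)
def both(name,o,x0):
    for lab,oo in(("both",o),("top",[q for q in o if q[0] is T]),("side",[q for q in o if q[0] is S])):
        x,r=fit(oo,x0); print(name,lab,np.round(x[:2]*1e3,1),"yaw",round(np.degrees(x[2]),2),"res",np.round(r,1).tolist())
B=[(T,(.11,.16,.04),tb(43,50)),(T,(.11,-.16,.04),tb(730,75)),(T,(-.11,-.16,.04),tb(726,551)),(T,(-.11,.16,.04),tb(23,526)),
 (S,(.11,.16,.04),sb(33,322)),(S,(-.11,.16,.04),sb(358,520)),(S,(-.11,-.16,.04),sb(690,232))]
both("board",B,[.6,-.2,0])
G=[(T,(.08,.03,.042),tb(356,153)),(T,(.08,-.03,.042),tb(483,164)),(T,(-.08,-.03,.042),tb(455,512)),(T,(-.08,.03,.042),tb(327,502)),
 (S,(.08,-.03,.042),sb(328,186)),(S,(.08,.03,.042),sb(263,231)),(S,(-.08,.03,.042),sb(487,362)),(S,(-.08,-.03,.042),sb(551,313))]
both("grate",G,[.6,-.2,0])
a,b=.0915,.0415
Y=[(T,(a,b,.045),tt(70,65)),(T,(-a,b,.045),tt(84,464)),
 (S,(a,b,.045),st(62,200)),(S,(a,-b,.045),st(243,45)),(S,(-a,-b,.045),st(690,315)),(S,(-a,-b,0),st(690,407)),(S,(-a,b,0),st(518,587)),(S,(a,b,0),st(78,290))]
both("tray",Y,[.6,.2,0])
E
python3 f0.py
```

```text
board both [ 601.9 -207.7] yaw -3.41 res [[-0.9, -0.3], [-0.3, -0.1], [-0.5, 0.5], [-0.1, 0.6], [0.2, -2.2], [0.0, -2.0], [0.4, -2.5]]
board top [ 602.2 -208.5] yaw -3.46 res [[-0.4, -0.5], [0.2, -0.2], [-0.1, 0.3], [0.3, 0.3]]
board side [ 598.5 -201.7] yaw -3.33 res [[-0.3, -0.1], [-0.1, 0.5], [0.5, -0.8]]
grate both [ 586.7 -217.6] yaw -6.57 res [[-1.2, -0.1], [-0.5, 0.1], [0.0, 0.2], [-0.8, -0.3], [1.0, -1.0], [0.1, -1.5], [0.0, -0.8], [0.8, -1.0]]
grate top [ 586.6 -218.7] yaw -6.75 res [[-0.4, -0.1], [0.2, 0.2], [0.5, 0.3], [-0.3, -0.3]]
grate side [ 585.5 -213.6] yaw -5.97 res [[0.1, 0.0], [-0.6, -0.3], [-0.1, 0.3], [0.5, -0.1]]
tray both [609.7 165.6] yaw 1.45 res [[-1.5, 0.1], [-1.9, 0.9], [-0.6, -1.6], [0.2, -1.0], [0.9, -0.5], [0.3, -0.1], [0.3, 0.1], [-0.6, -0.8]]
tray top [610.7 162.5] yaw 1.7 res [[-0.0, -0.4], [0.0, 0.4]]
tray side [608.9 166.7] yaw 1.68 res [[-0.9, -0.9], [-0.1, -0.5], [0.8, -0.0], [0.3, 0.3], [0.4, 0.6], [-0.8, -0.1]]
```

Request:
{"op": "servo_tool", "data": {"increments": [{"hand": 1,"yaw": 6.7,"travel": [0,0,0]},{"hand": 1,"yaw": 6.7,"travel": [0,0,0]},{"hand": 1,"yaw": 6.6,"travel": [0,0,0]},{"hand": 1,"yaw": 6.6,"travel": [0,0,0]},{"hand": 1,"yaw": 0,"travel": [20,-25,0]},{"hand": 1,"yaw": 0,"travel": [23,-29,0]},{"hand": 1,"yaw": 0,"travel": [23,-29,0]},{"hand": 1,"yaw": 0,"travel": [23,-29,0]},{"hand": 1,"yaw": 0,"travel": [23,-29,0]},{"hand": 1,"yaw": 0,"travel": [23,-29,0]},{"hand": 1,"yaw": 0,"travel": [23,-29,0]},{"hand": 1,"yaw": 0,"travel": [23,-29,0]},{"hand": 1,"yaw": 0,"travel": [23,-29,0]},{"hand": 1,"yaw": 0,"travel": [23,-29,0]},{"hand": 1,"yaw": 0,"travel": [23,-29,0]},{"hand": 1,"yaw": 0,"travel": [23,-29,0]},{"hand": 1,"yaw": 0,"travel": [23,-29,0]},{"hand": 1,"yaw": 0,"travel": [20,-26,0]},{"hand": 1,"yaw": 0,"travel": [11,-10,0]},{"hand": 1,"yaw": 0,"travel": [0,0,0]}], "newtons": 30}}

```text
t: 2.1
tcp_pos: [0.587, -0.2164, 0.2308]
tool_rot: [0.998, -0.055, -0.0, 0.0]
force: [-0.5, -0.1, -0.2]
finger_gap: 0.001
```

Request:
{"op": "servo_tool", "data": {"increments": [{"hand": 1,"yaw": 0,"travel": [0,0,20]},{"hand": 1,"yaw": 0,"travel": [0,0,35]},{"hand": 1,"yaw": 0,"travel": [0,0,35]},{"hand": 1,"yaw": 0,"travel": [0,0,35]},{"hand": 1,"yaw": 0,"travel": [0,0,20]},{"hand": 1,"yaw": 0,"travel": [0,0,15]},{"hand": 1,"yaw": 0,"travel": [0,0,7]},{"hand": 1,"yaw": 0,"travel": [0,0,0]},{"hand": 1,"yaw": 0,"travel": [0,0,0]},{"hand": 1,"yaw": 0,"travel": [0,0,0]}]}}

```text
t: 3.1
tcp_pos: [0.5868, -0.2182, 0.0657]
tool_rot: [0.998, -0.057, 0.001, 0.001]
force: [0.6, 0.0, 0.3]
finger_gap: -0.001
```

```bash
cat > snap.py <<'E'
import sys
from station import manip
from h import *
tag=sys.argv[1]
for n in sys.argv[2:] or("top","side"):
    s=manip.snapshot(n); pickle.dump(s,open(n+tag+".pkl","wb"))
s=manip.sense(); np.set_printoptions(precision=5,suppress=True)
q=s["tool_rot"]; print("t",round(s["t"],2),"tcp",s["tcp_pos"]*1e3,"yaw",2*np.degrees(np.arctan2(q[1],q[0])),"q",q,"F",s["force"],"T",s["ft_torque"],"gap",s["finger_gap"])
E
python3 snap.py 1; python3 -c "
from h import *
crop('side1',300,120,180,150,4,'s1')
import numpy as np
"
```

```text
t 3.2 tcp [ 586.67382 -217.88438   65.50053] yaw -6.4858466226787845 q [ 0.9984  -0.05657  0.00097  0.00053] F [-0.30598 -0.50013  0.79723] T [ 0.04893 -0.05341 -0.00627] gap -4.0840566539562905e-05
```

View pics/s1.png

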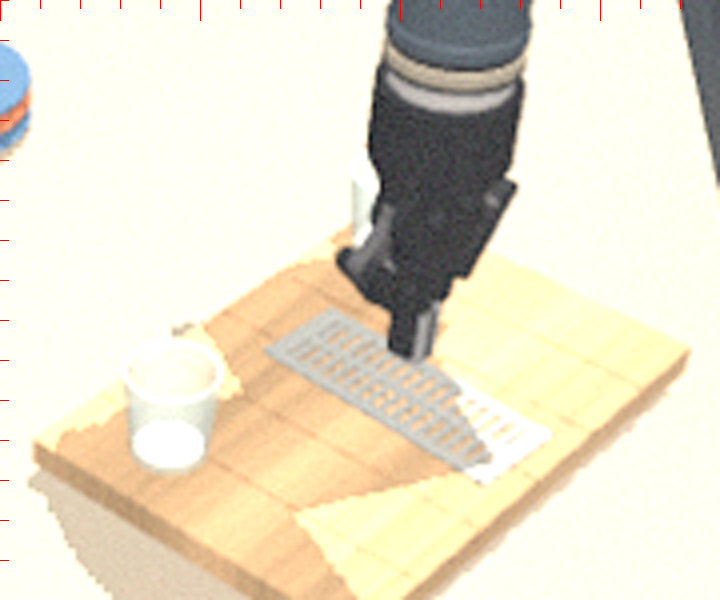

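The shut fingertips show at crop (388–432, 345–362), pixel about (402.6, 207.8), over the middle of the grate. I'll compare that with the projected TCP.

```bash
python3 -c "
from h import *
S=load('side1'); print(proj(S,[.58667,-.21788,.0655]), proj(S,[.5867,-.2176,.042]))
# proj of finger bottom box 22 x ~16 
import itertools
a=np.radians(-6.5);c,s=np.cos(a),np.sin(a)
for x,y in itertools.product((-.011,.011),(-.008,.008)):
  print(x,y,(proj(S,[.58667+c*x-s*y,-.21788+s*x+c*y,.0655])[0]-[300,120])*4)
"
```

```text
[[402.29838457 207.74240713]] [[401.008294   216.08428785]]
-0.011 -0.008 [433.9319429  353.73234958]
-0.011 0.008 [415.67927276 366.13110282]
0.011 -0.008 [402.82268133 336.07669942]
0.011 0.008 [384.52307153 348.21449455]
```

Request:
{"op": "servo_tool", "data": {"increments": [{"hand": 1,"yaw": 0,"travel": [0,0,8]},{"hand": 1,"yaw": 0,"travel": [0,0,6]},{"hand": 1,"yaw": 0,"travel": [0,0,3]},{"hand": 1,"yaw": 0,"travel": [0,0,1]},{"hand": 1,"yaw": 0,"travel": [0,0,1]},{"hand": 1,"yaw": 0,"travel": [0,0,1]},{"hand": 1,"yaw": 0,"travel": [0,0,0]},{"hand": 1,"yaw": 0,"travel": [0,0,0]},{"hand": 1,"yaw": 0,"travel": [0,0,0]}]}}

```text
t: 4.1
tcp_pos: [0.5861, -0.2176, 0.0445]
tool_rot: [0.998, -0.057, 0.0, 0.0]
force: [-0.1, -0.7, 0.5]
finger_gap: -0.002
```

```bash
python3 snap.py 2 side; python3 snap.py 2b side
```

```text
t 4.15 tcp [ 586.10426 -217.59949   44.46033] yaw -6.501365180671408 q [ 0.99839 -0.0567   0.00012  0.00006] F [-0.71167  0.37278  0.39924] T [ 0.00826  0.06226 -0.00463] gap 0.0010264183889200636
t 4.2 tcp [ 586.07326 -217.60615   44.43436] yaw -6.499524086662143 q [ 0.99839 -0.05669  0.00011  0.00007] F [-0.0855  -0.255   -0.88775] T [-0.03465 -0.00931  0.02276] gap 0.002193623200184902
```

Request:
{"op": "servo_tool", "data": {"increments": [{"hand": 1,"yaw": 0,"travel": [0,0,0.6]},{"hand": 1,"yaw": 0,"travel": [0,0,0.6]},{"hand": 1,"yaw": 0,"travel": [0,0,0.6]},{"hand": 1,"yaw": 0,"travel": [0,0,0.4]},{"hand": 1,"yaw": 0,"travel": [0,0,0]},{"hand": 1,"yaw": 0,"travel": [0,0,0]}]}}

```text
t: 4.8
tcp_pos: [0.586, -0.2175, 0.0421]
tool_rot: [0.998, -0.057, -0.0, -0.0]
force: [-0.4, 0.0, -0.7]
finger_gap: -0.002
```

Request:
{"op": "servo_tool", "data": {"increments": [{"hand": 1,"yaw": 0,"travel": [0,0,0.3]},{"hand": 1,"yaw": 0,"travel": [0,0,0]},{"hand": 1,"yaw": 0,"travel": [0,0,0]}]}}

```text
t: 5.1
tcp_pos: [0.586, -0.2176, 0.042]
tool_rot: [0.998, -0.057, 0.0, 0.0]
force: [-0.7, 0.5, 1.4]
finger_gap: 0.001
```

Request:
{"op": "servo_tool", "data": {"increments": [{"hand": 1,"yaw": 0,"travel": [0,0,0.2]},{"hand": 1,"yaw": 0,"travel": [0,0,0]},{"hand": 1,"yaw": 0,"travel": [0,0,0]}]}}

```text
t: 5.4
tcp_pos: [0.586, -0.2176, 0.0419]
tool_rot: [0.998, -0.057, 0.0, 0.0]
force: [-0.6, 0.3, 4.8]
finger_gap: -0.004
```

Request:
{"op": "servo_tool", "data": {"increments": [{"hand": 1,"yaw": 0,"travel": [0,0,0.1]},{"hand": 1,"yaw": 0,"travel": [0,0,0]},{"hand": 1,"yaw": 0,"travel": [-0.5,0,0]},{"hand": 1,"yaw": 0,"travel": [-1,0,0]},{"hand": 1,"yaw": 0,"travel": [-2,0,0]},{"hand": 1,"yaw": 0,"travel": [-2,0,0]},{"hand": 1,"yaw": 0,"travel": [-2,0,0]}]}}

```text
t: 6.1
tcp_pos: [0.5792, -0.2172, 0.0419]
tool_rot: [0.998, -0.057, 0.001, 0.0]
force: [1.8, 0.4, 5.7]
finger_gap: 0.002
```

Request:
{"op": "servo_tool", "data": {"increments": [{"hand": 1,"yaw": 0,"travel": [-2.5,0,0]},{"hand": 1,"yaw": 0,"travel": [-2.5,0,0]},{"hand": 1,"yaw": 0,"travel": [-2.5,0,0]},{"hand": 1,"yaw": 0,"travel": [-2.5,0,0]},{"hand": 1,"yaw": 0,"travel": [-2.5,0,0]},{"hand": 1,"yaw": 0,"travel": [-2.5,0,0]},{"hand": 1,"yaw": 0,"travel": [-2.5,0,0]},{"hand": 1,"yaw": 0,"travel": [-2.5,0,0]}]}}

```text
t: 6.9
tcp_pos: [0.5591, -0.2149, 0.0419]
tool_rot: [0.998, -0.057, 0.001, 0.0]
force: [1.8, 0.2, 4.5]
finger_gap: 0.002
```

Request:
{"op": "servo_tool", "data": {"increments": [{"hand": 1,"yaw": 0,"travel": [-2.5,0,0.05]},{"hand": 1,"yaw": 0,"travel": [-2.5,0,0]},{"hand": 1,"yaw": 0,"travel": [-2.5,0,0]},{"hand": 1,"yaw": 0,"travel": [-2.5,0,0]},{"hand": 1,"yaw": 0,"travel": [-2.5,0,0]},{"hand": 1,"yaw": 0,"travel": [-2.5,0,0]},{"hand": 1,"yaw": 0,"travel": [-2.5,0,0]},{"hand": 1,"yaw": 0,"travel": [-2.5,0,0]}]}}

```text
t: 7.7
tcp_pos: [0.5393, -0.2127, 0.0419]
tool_rot: [0.998, -0.057, 0.001, 0.0]
force: [2.8, -0.8, 5.4]
finger_gap: 0.001
```

```bash
python3 snap.py 3 side; python3 -c "
from h import *
crop('side3',300,150,180,140,4,'s3')"
```

```text
t 7.75 tcp [ 538.84041 -212.52032   41.8398 ] yaw -6.504689981098927 q [ 0.99839 -0.05673  0.00054  0.00038] F [1.19942 0.81252 5.75063] T [-0.09968 -0.30595 -0.00998] gap 0.0001425003908209456
```

View pics/s3.png

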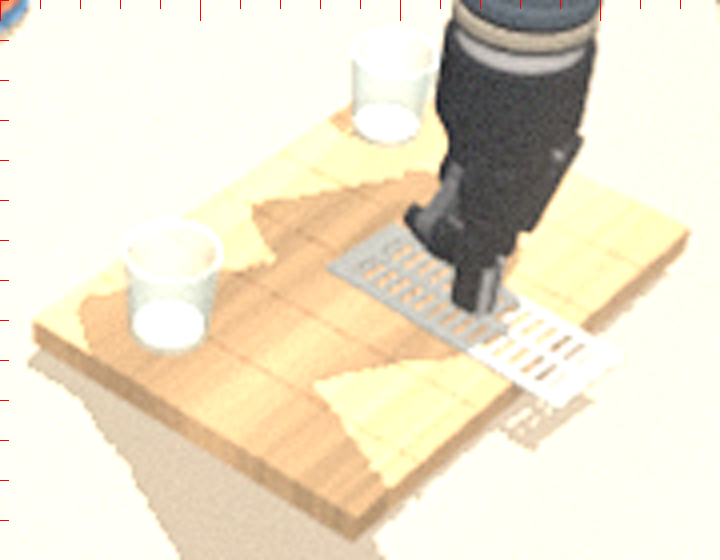

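The grate has moved with the finger: its front end, at crop (560,408)–(620,355), now overhangs the board edge. I'll slide it about 20 mm more.

Request:
{"op": "servo_tool", "data": {"increments": [{"hand": 1,"yaw": 0,"travel": [-2.5,0,0]},{"hand": 1,"yaw": 0,"travel": [-2.5,0,0]},{"hand": 1,"yaw": 0,"travel": [-2.5,0,0]},{"hand": 1,"yaw": 0,"travel": [-2.5,0,0]},{"hand": 1,"yaw": 0,"travel": [-2.5,0,0]},{"hand": 1,"yaw": 0,"travel": [-2.5,0,0]},{"hand": 1,"yaw": 0,"travel": [-2.5,0,0]},{"hand": 1,"yaw": 0,"travel": [-2.5,0,0]},{"hand": 1,"yaw": 0,"travel": [0,0,0]},{"hand": 1,"yaw": 0,"travel": [0,0,0]},{"hand": 1,"yaw": 0,"travel": [0,0,0]},{"hand": 1,"yaw": 0,"travel": [0,0,-0.3]},{"hand": 1,"yaw": 0,"travel": [0,0,-1]},{"hand": 1,"yaw": 0,"travel": [0,0,-5]},{"hand": 1,"yaw": 0,"travel": [0,0,-20]},{"hand": 1,"yaw": 0,"travel": [0,0,-30]},{"hand": 0.5,"yaw": 0,"travel": [0,0,0]},{"hand": 0,"yaw": 0,"travel": [0,0,0]}]}}

```text
t: 9.55
tcp_pos: [0.5186, -0.2097, 0.098]
tool_rot: [0.998, -0.057, -0.0, -0.0]
force: [-0.9, 1.1, 0.2]
finger_gap: 0.329
```

```bash
python3 snap.py 4; python3 -c "
from h import *
crop('side4',360,170,150,120,5,'s4');crop('top4',360,200,120,120,5,'t4')"
```

```text
t 9.65 tcp [ 517.91334 -209.27997   96.88015] yaw -6.498845327373882 q [ 0.99839 -0.05668 -0.00114 -0.00064] F [ 0.46177 -0.17534 -0.17043] T [ 0.00262  0.01428 -0.00456] gap 0.505153499214852
```

View pics/s4.png

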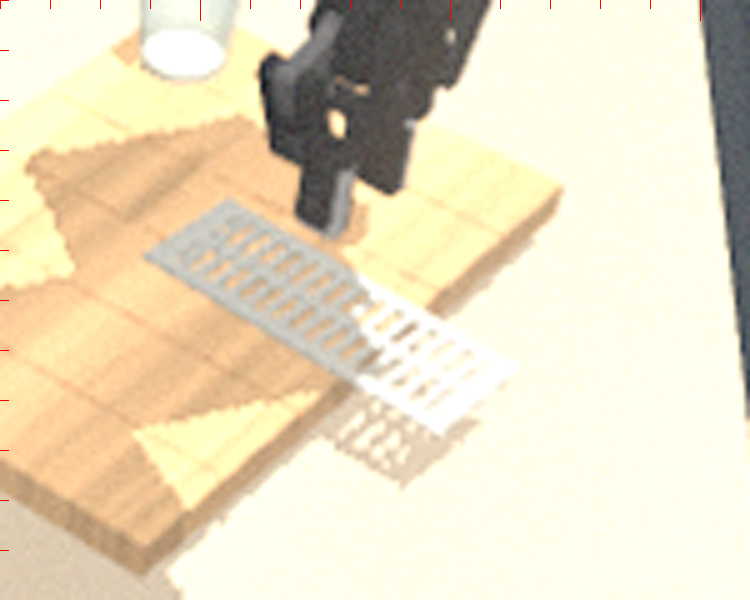

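View pics/t4.png

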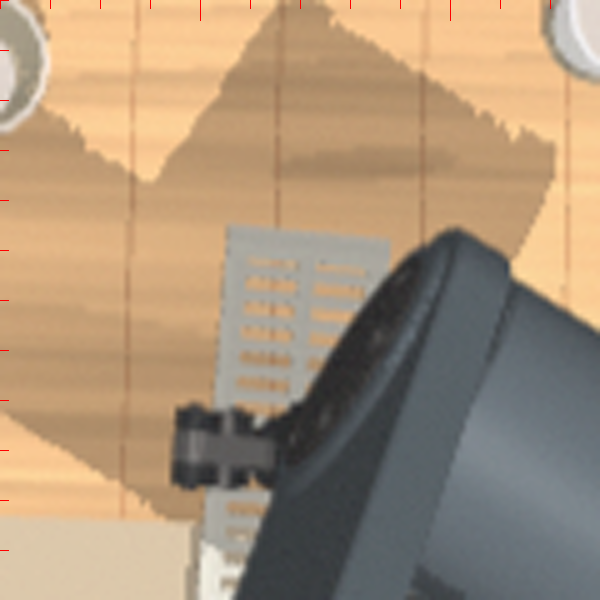

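```bash
python3 - <<'E'
from fit import *
T=load("top4");S=load("side4")
s=lambda *c:P(c,(360,170),5); t=lambda *c:P(c,(360,200),5)
Go=[(S,(.08,-.03,.042),s(222,198)),(S,(.08,.03,.042),s(145,256)),(S,(-.08,.03,.042),s(441,434)),(S,(-.08,-.03,.042),s(517,368))]
Gt=[(T,(.08,.03,.042),t(228,227)),(T,(.08,-.03,.042),t(391,239))]
for o in(Go,Gt,Go+Gt):
    x,r=fit(o,[.52,-.21,-.1]); print(np.round(x[:2]*1e3,1),np.degrees(x[2]),np.round(r,1).tolist())
E
```

```text
[ 518.1 -205.3] -6.192439032840467 [[0.3, 0.0], [-1.2, -0.0], [-0.3, 0.1], [1.0, -0.2]]
[ 518.6 -212.4] -5.5481419554143905 [[-0.0, -0.0], [0.0, 0.0]]
[ 518.6 -208.2] -7.438650580062157 [[1.6, -0.9], [-0.3, -1.2], [-0.6, -0.5], [1.2, -0.5], [-0.8, -0.3], [-0.9, 0.7]]
```

The grate is flat: its front corners are at side crop (441,434) and (517,368), and it overhangs by about 53 mm. I'll open the fingers and move over a point 30 mm from the front end.

Request:
{"op": "servo_tool", "data": {"increments": [{"hand": 0,"yaw": 0,"travel": [-10,0,0]},{"hand": 0,"yaw": 0,"travel": [-20,0,0]},{"hand": 0,"yaw": 0,"travel": [-14,-0.8,0]},{"hand": 0,"yaw": 0,"travel": [-5.4,0,0]},{"hand": 0,"yaw": 0,"travel": [0,0,5]},{"hand": 0,"yaw": 0,"travel": [0,0,5]},{"hand": 0,"yaw": 0,"travel": [0,0,5]},{"hand": 0,"yaw": 0,"travel": [0,0,5]},{"hand": 0,"yaw": 0,"travel": [0,0,5]},{"hand": 0,"yaw": 0,"travel": [0,0,0]},{"hand": 0,"yaw": 0,"travel": [0,0,0]}]}}

```text
t: 10.75
tcp_pos: [0.47, -0.2035, 0.0725]
tool_rot: [0.998, -0.057, -0.0, -0.0]
force: [-0.3, 0.0, 1.1]
finger_gap: 1.001
```

```bash
python3 snap.py 5; python3 -c "
from h import *
crop('side5',360,150,150,120,5,'s5');crop('top5',340,200,150,120,5,'t5')"
```

```text
t 10.85 tcp [ 470.0808  -203.58865   72.87184] yaw -6.499736948108705 q [ 0.99839 -0.05669  0.00015  0.00008] F [-0.30334 -0.74129  0.09838] T [ 0.04337 -0.01854 -0.02735] gap 0.9984075796211928
```

View pics/s5.png

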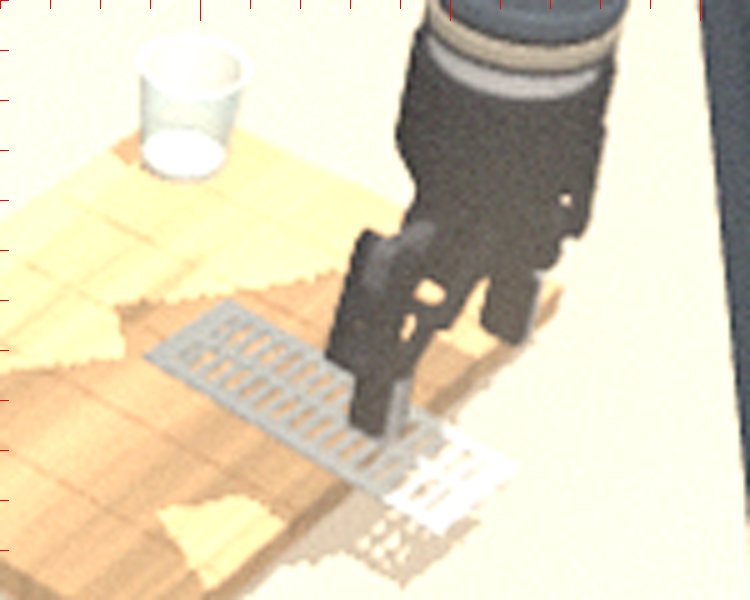

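View pics/t5.png

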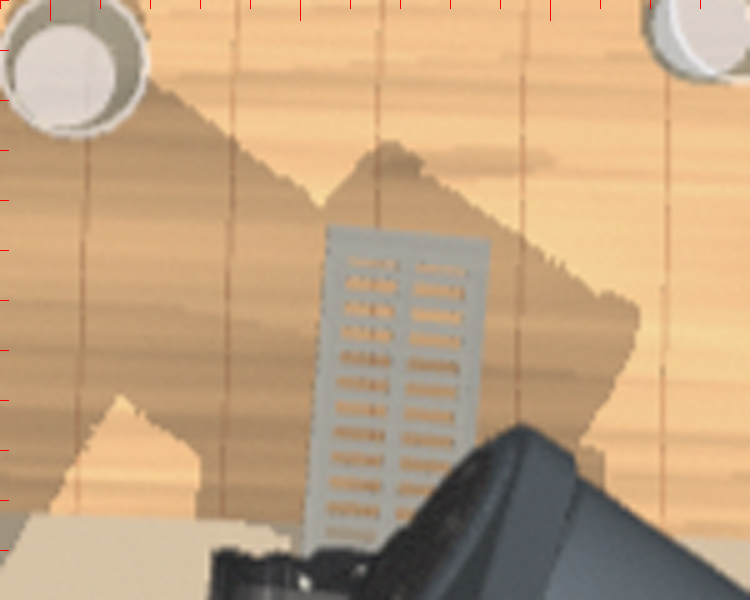

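The left fingertip is at side crop (378,435) and both fingers are in front of the board. I'll go down in two stages and check that the fingers straddle the grate before they pass it.

Request:
{"op": "servo_tool", "data": {"increments": [{"hand": 0,"yaw": 0,"travel": [0,0,6]},{"hand": 0,"yaw": 0,"travel": [0,0,10]},{"hand": 0,"yaw": 0,"travel": [0,0,8]},{"hand": 0,"yaw": 0,"travel": [0,0,4]},{"hand": 0,"yaw": 0,"travel": [0,0,0]},{"hand": 0,"yaw": 0,"travel": [0,0,0]}]}}

```text
t: 11.45
tcp_pos: [0.4699, -0.2034, 0.0445]
tool_rot: [0.998, -0.057, -0.0, -0.0]
force: [0.3, 0.2, 0.2]
finger_gap: 1.001
```

```bash
python3 snap.py 6 side; python3 -c "
from h import *
crop('side6',380,180,130,110,6,'s6')
S=load('side6')
a=np.radians(-6.5);c,s=np.cos(a),np.sin(a)
for sy in(1,-1):
  for x in(-.011,.011):
    for y in (.0425,.057): print(sy,x,y,(proj(S,[.470+c*x-s*y*sy,-.2035+s*x+c*y*sy,.045+.013])[0]-[380,180])*6)
"
```

```text
t 11.5 tcp [ 470.04235 -203.57598   44.77126] yaw -6.5009530374947815 q [ 0.99839 -0.0567   0.00006  0.00003] F [-0.85009 -0.36077  0.27302] T [-0.04478  0.06618  0.00683] gap 1.0027304889574362
1 -0.011 0.0425 [345.83681351 406.91921975]
1 -0.011 0.057 [320.31967776 426.90702764]
1 0.011 0.0425 [293.49097902 375.69810328]
1 0.011 0.057 [267.87076256 395.2328568 ]
-1 -0.011 0.0425 [488.12260727 295.46544456]
-1 -0.011 0.057 [511.21912555 277.37372866]
-1 0.011 0.0425 [436.42911589 266.71146464]
-1 0.011 0.057 [459.64394098 249.01075993]
```

View pics/s6.png

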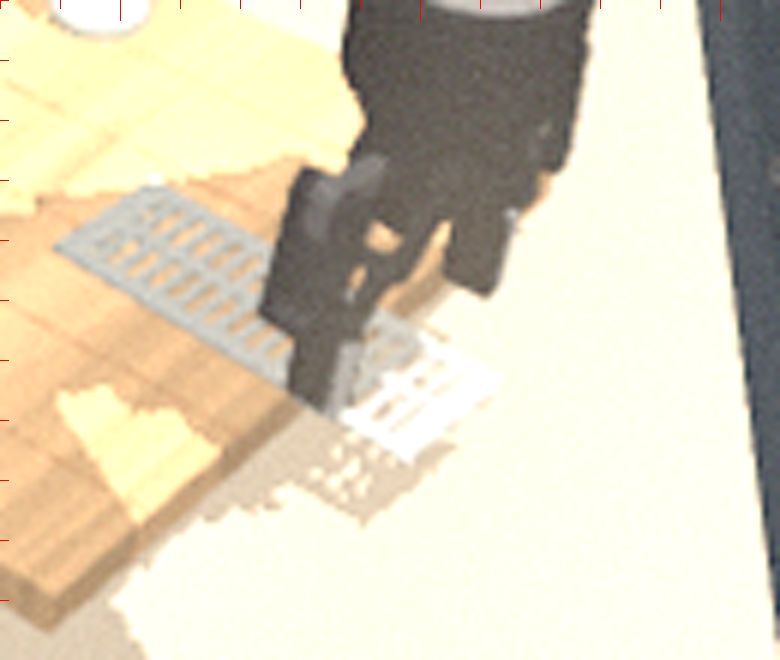

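Request:
{"op": "servo_tool", "data": {"increments": [{"hand": 0,"yaw": 0,"travel": [0,0,2]},{"hand": 0,"yaw": 0,"travel": [0,0,3]},{"hand": 0,"yaw": 0,"travel": [0,0,4]},{"hand": 0,"yaw": 0,"travel": [0,0,4]},{"hand": 0,"yaw": 0,"travel": [0,0,4]},{"hand": 0,"yaw": 0,"travel": [0,0,4]},{"hand": 0,"yaw": 0,"travel": [0,0,4]},{"hand": 0,"yaw": 0,"travel": [0,0,2]},{"hand": 0,"yaw": 0,"travel": [0,0,0]},{"hand": 0,"yaw": 0,"travel": [0,0,0]}]}}

```text
t: 12.5
tcp_pos: [0.47, -0.2035, 0.0177]
tool_rot: [0.998, -0.057, -0.0, -0.0]
force: [0.4, -0.3, 0.5]
finger_gap: 0.999
```

```bash
python3 snap.py 7 side; python3 -c "
from h import *
crop('side7',380,180,130,110,6,'s7')
"
```

```text
t 12.55 tcp [ 470.02363 -203.57311   17.83226] yaw -6.499074735073126 q [ 0.99839 -0.05668  0.00008  0.00005] F [-0.23807  0.50407  0.0417 ] T [-0.05324  0.016   -0.02724] gap 1.0016941916082271
```

View pics/s7.png

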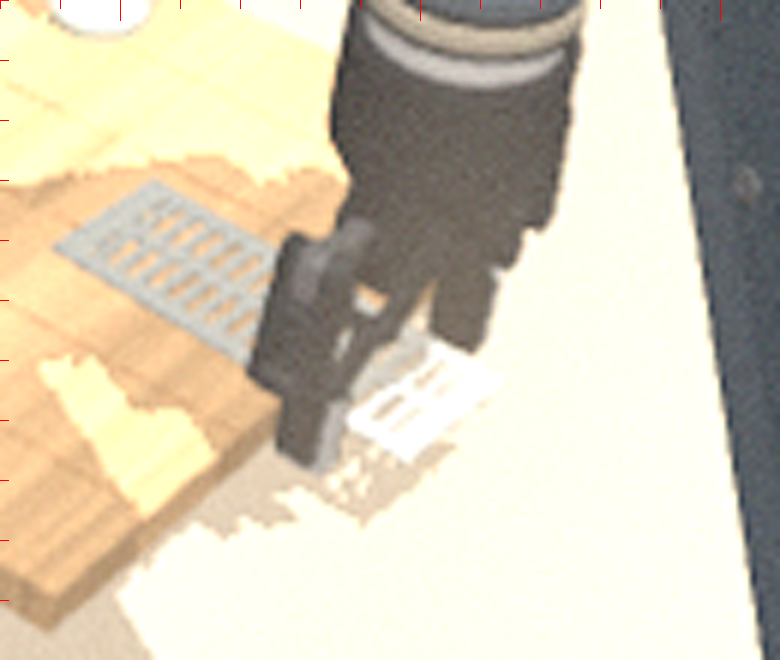

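The left finger, tip at crop (310,468), hangs outside the grate, in front of the board edge. The right finger is outside the other side. Closing on the grate.

Request:
{"op": "servo_tool", "data": {"increments": [{"hand": 0.15,"yaw": 0,"travel": [0,0,0]},{"hand": 0.2,"yaw": 0,"travel": [0,0,0]},{"hand": 0.25,"yaw": 0,"travel": [0,0,0]},{"hand": 0.3,"yaw": 0,"travel": [0,0,0]},{"hand": 0.35,"yaw": 0,"travel": [0,0,0]},{"hand": 0.4,"yaw": 0,"travel": [0,0,0]},{"hand": 0.6,"yaw": 0,"travel": [0,0,0]},{"hand": 0.6,"yaw": 0,"travel": [0,0,0]},{"hand": 0.6,"yaw": 0,"travel": [0,0,0]},{"hand": 0.6,"yaw": 0,"travel": [0,0,0]}], "newtons": 40}}

```text
t: 13.55
tcp_pos: [0.47, -0.2036, 0.0179]
tool_rot: [0.998, -0.057, 0.0, 0.0]
force: [-0.7, 0.2, 4.4]
finger_gap: 0.682
```

```bash
python3 snap.py 8 side; python3 -c "
from h import *
crop('side8',380,180,130,110,6,'s8')
"
```

```text
t 13.6 tcp [ 469.99985 -203.55188   17.85525] yaw -6.500525119184893 q [ 0.99839 -0.0567   0.00008  0.00004] F [-1.3501  -0.31683  4.44149] T [ 0.01557  0.03951 -0.00879] gap 0.6799520542846144
```

View pics/s8.png

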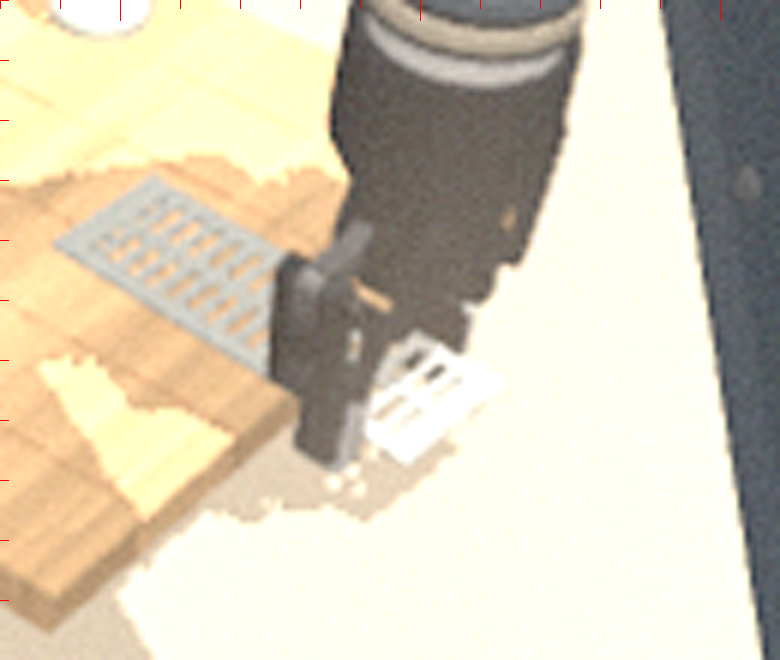

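Request:
{"op": "servo_tool", "data": {"increments": [{"hand": 0.6,"yaw": 0,"travel": [0,0,-1]},{"hand": 0.6,"yaw": 0,"travel": [0,0,-2]},{"hand": 0.6,"yaw": 0,"travel": [0,0,-3]},{"hand": 0.6,"yaw": 0,"travel": [0,0,-5]},{"hand": 0.6,"yaw": 0,"travel": [0,0,-7]},{"hand": 0.6,"yaw": 0,"travel": [0,0,-8]},{"hand": 0.6,"yaw": 0,"travel": [0,0,-8]},{"hand": 0.6,"yaw": 0,"travel": [0,0,-6]},{"hand": 0.6,"yaw": 0,"travel": [0,0,0]},{"hand": 0.6,"yaw": 0,"travel": [0,0,0]},{"hand": 0.6,"yaw": 0,"travel": [0,0,0]}]}}

```text
t: 14.7
tcp_pos: [0.4698, -0.2034, 0.0576]
tool_rot: [0.998, -0.057, -0.0, -0.0]
force: [0.7, 0.6, -1.1]
finger_gap: 0.68
```

```bash
python3 snap.py 9; python3 -c "
from h import *
crop('side9',360,130,150,120,5,'s9');crop('top9',340,190,150,120,5,'t9')
"
```

```text
t 14.8 tcp [ 469.71402 -203.37187   57.4374 ] yaw -6.502584666977202 q [ 0.99839 -0.05672 -0.00034 -0.00023] F [ 0.07208 -1.10736 -1.09955] T [ 0.01447  0.07291 -0.00839] gap 0.6811459844083141
```

View pics/s9.png

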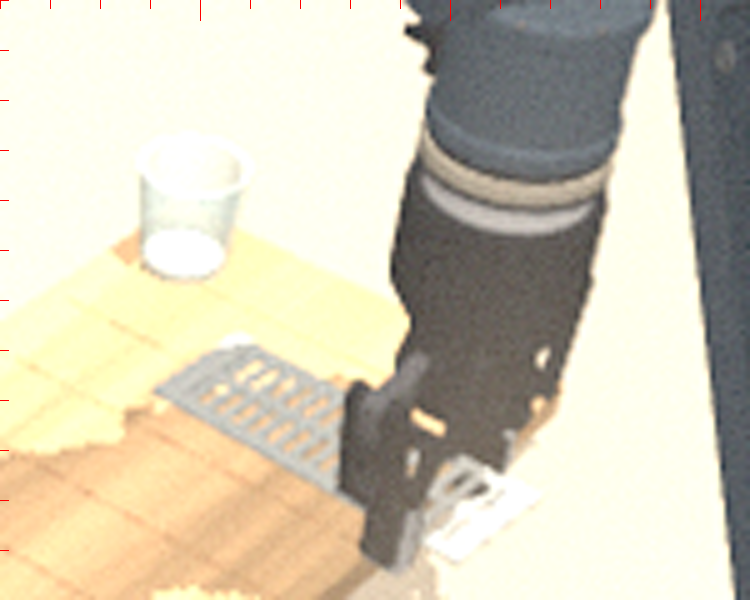

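View pics/t9.png

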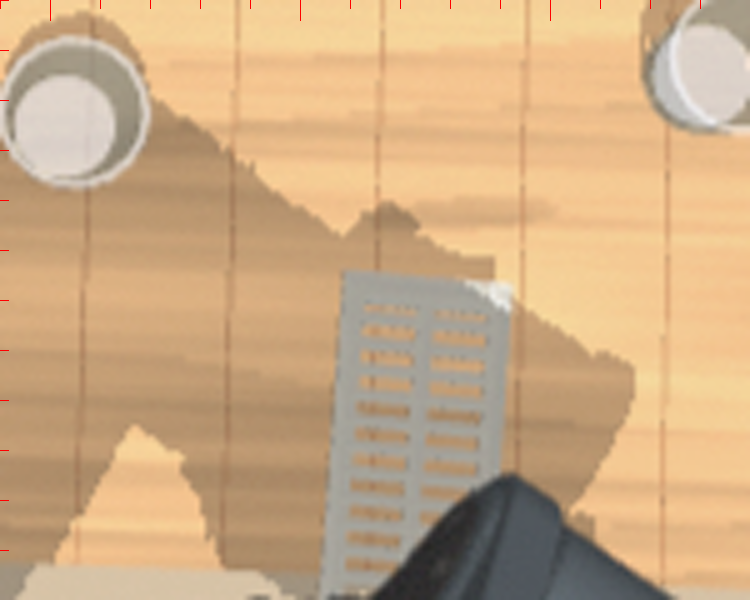

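```bash
python3 - <<'E'
from fit import *
S=load("side8")
q=lambda c,o,k:P(c,o,k)
pre=[q(c,(380,180),6) for c in((55,245),(155,175),(408,463),(503,380))]
post=[q(c,(360,130),5) for c in((153,390),(235,333),(440,562),(540,490))]
L=[(.08,.03),(.08,-.03),(-.08,.03),(-.08,-.03)]
def corners(p): # x,y,z,yaw,pitch(z rises with local x), roll
    c,s=np.cos(p[3]),np.sin(p[3])
    return np.array([[p[0]+c*a-s*b,p[1]+s*a+c*b,p[2]+p[4]*a+p[5]*b] for a,b in L])
f0=lambda p:np.ravel(proj(S,corners([p[0],p[1],.042,p[2],0,0]))-pre)
o=least_squares(f0,[.52,-.207,-.11]); print(o.x,o.fun.round(2)); b=o.fun.reshape(-1,2)
for bias in (b,b.mean(0)):
  f1=lambda p:np.r_[np.ravel(proj(S,corners([p[0],p[1],.042+.0397+p[3]*.05,p[2],p[3],p[4]]))-post-bias), (p[4])/.01]
  o1=least_squares(f1,[*o.x,0,0]); print(o1.x,o1.fun.round(2))
E
```

```text
[ 0.51766756 -0.20653589 -0.12676585] [-0.61 -0.24 -0.01  0.1  -0.24 -0.25  0.84  0.29]
[ 0.52021871 -0.20683685 -0.16006045 -0.05298094 -0.00215368] [-0.42 -0.08  0.79  0.18  1.29 -0.54 -1.66  0.57 -0.22]
[ 0.52029969 -0.20695985 -0.16106377 -0.05398124 -0.00272979] [-1.02 -0.3   0.81  0.3   1.02 -0.81 -0.83  0.84 -0.27]
```

Request:
{"op": "servo_tool", "data": {"increments": [{"hand": 0.6,"yaw": -1,"travel": [0,0,-5]},{"hand": 0.6,"yaw": -1,"travel": [0,0,-10]},{"hand": 0.6,"yaw": -1,"travel": [0,0,-12]},{"hand": 0.6,"yaw": -1,"travel": [0,0,-12]},{"hand": 0.6,"yaw": -1,"travel": [0,0,-12]},{"hand": 0.6,"yaw": -1,"travel": [0,0,-12]},{"hand": 0.6,"yaw": -1,"travel": [0,0,-10]},{"hand": 0.6,"yaw": -1.1,"travel": [0,0,-5]},{"hand": 0.6,"yaw": 0,"travel": [0,0,0]}]}}

```text
t: 15.7
tcp_pos: [0.4704, -0.2038, 0.1367]
tool_rot: [1.0, 0.014, 0.001, 0.001]
force: [-0.2, 0.1, -0.9]
finger_gap: 0.682
```

Request:
{"op": "servo_tool", "data": {"increments": [{"hand": 0.6,"yaw": 0,"travel": [2,-8,0]},{"hand": 0.6,"yaw": 0,"travel": [5,-18,0]},{"hand": 0.6,"yaw": 0,"travel": [7,-25,0]},{"hand": 0.6,"yaw": 0,"travel": [7,-25,0]},{"hand": 0.6,"yaw": 0,"travel": [7,-25,0]},{"hand": 0.6,"yaw": 0,"travel": [7,-25,0]},{"hand": 0.6,"yaw": 0,"travel": [7,-25,0]},{"hand": 0.6,"yaw": 0,"travel": [7,-25,0]},{"hand": 0.6,"yaw": 0,"travel": [7,-25,0]},{"hand": 0.6,"yaw": 0,"travel": [7,-25,0]},{"hand": 0.6,"yaw": 0,"travel": [7,-25,0]},{"hand": 0.6,"yaw": 0,"travel": [7,-25,0]},{"hand": 0.6,"yaw": 0,"travel": [7,-25,0]},{"hand": 0.6,"yaw": 0,"travel": [7,-25,0]},{"hand": 0.6,"yaw": 0,"travel": [7,-25,0]},{"hand": 0.6,"yaw": 0,"travel": [2,-13,0]},{"hand": 0.6,"yaw": 0,"travel": [0,0,0]},{"hand": 0.6,"yaw": 0,"travel": [0,0,0]},{"hand": 0.6,"yaw": 0,"travel": [0,0,0]}]}}

```text
t: 17.6
tcp_pos: [0.5592, 0.1621, 0.1355]
tool_rot: [1.0, 0.014, -0.001, 0.0]
force: [0.1, -0.0, -1.4]
finger_gap: 0.684
```

```bash
python3 snap.py 10; python3 -c "
from h import *
crop('side10',210,170,160,120,5,'s10');crop('top10',150,170,120,120,5,'t10')
cv2.imwrite('pics/s10f.png',load('side10')['pixels'])
"
```

```text
t 17.7 tcp [559.55342 162.00627 135.70923] yaw 1.5129308566448931 q [ 0.99991  0.0132  -0.00028  0.00012] F [-0.16316 -0.45057 -1.19777] T [0.03032 0.03742 0.03148] gap 0.680406407403432
```

View pics/s10f.png

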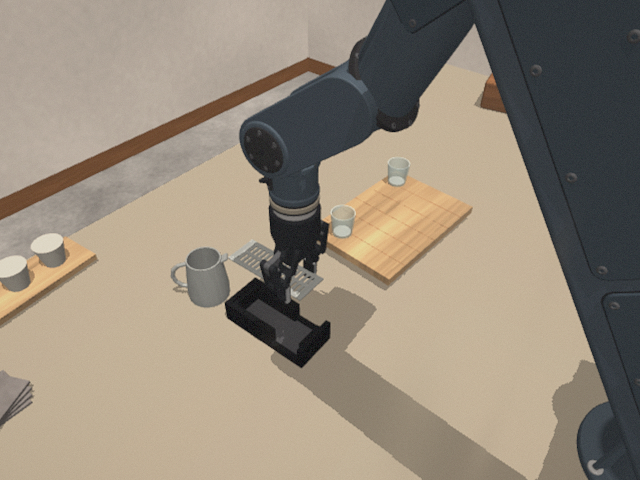

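View pics/t10.png

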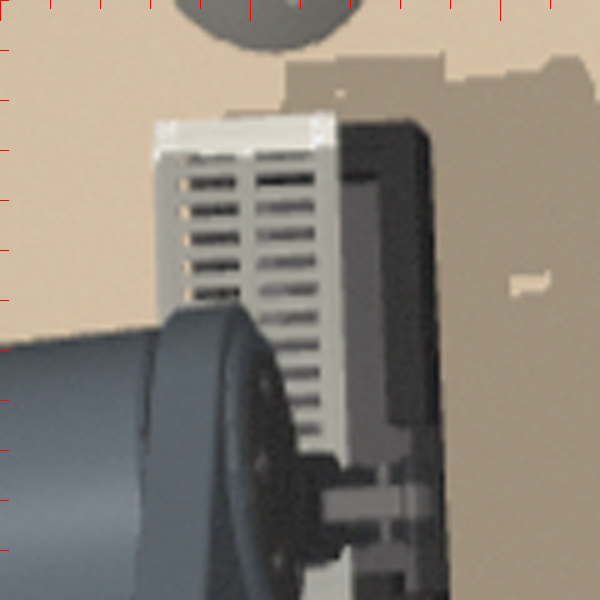

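The grate is held over the tray. In the top crop its rear corners are at (155,120) and (336,115), and the offset from the tray there is parallax. I'll lower to about 30 mm above the recess and measure both together.

Request:
{"op": "servo_tool", "data": {"increments": [{"hand": 0.6,"yaw": 0,"travel": [0,0,5]},{"hand": 0.6,"yaw": 0,"travel": [0,0,12]},{"hand": 0.6,"yaw": 0,"travel": [0,0,15]},{"hand": 0.6,"yaw": 0,"travel": [0,0,15]},{"hand": 0.6,"yaw": 0,"travel": [0,0,15]},{"hand": 0.6,"yaw": 0,"travel": [0,0,12]},{"hand": 0.6,"yaw": 0,"travel": [0,0,8]},{"hand": 0.6,"yaw": 0,"travel": [0,0,4]},{"hand": 0.6,"yaw": 0,"travel": [0,0,0]},{"hand": 0.6,"yaw": 0,"travel": [0,0,0]}]}}

```text
t: 18.7
tcp_pos: [0.5602, 0.1632, 0.0501]
tool_rot: [1.0, 0.014, 0.0, -0.0]
force: [1.0, 0.1, -0.6]
finger_gap: 0.681
```

```bash
python3 snap.py 11; python3 -c "
from h import *
crop('side11',215,230,130,100,6,'s11');crop('top11',170,180,100,85,7,'t11')
"
```

```text
t 18.8 tcp [560.28205 163.21791  50.42279] yaw 1.6023903678375337 q [ 0.9999   0.01398  0.00071 -0.00007] F [-0.4834   1.00056 -1.06805] T [0.04025 0.07568 0.01858] gap 0.6808926774189614
```

View pics/s11.png

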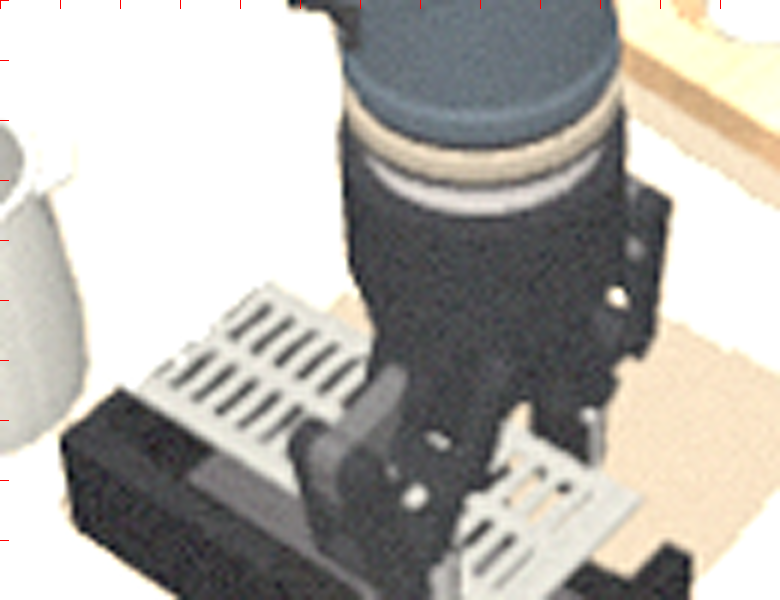

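View pics/t11.png

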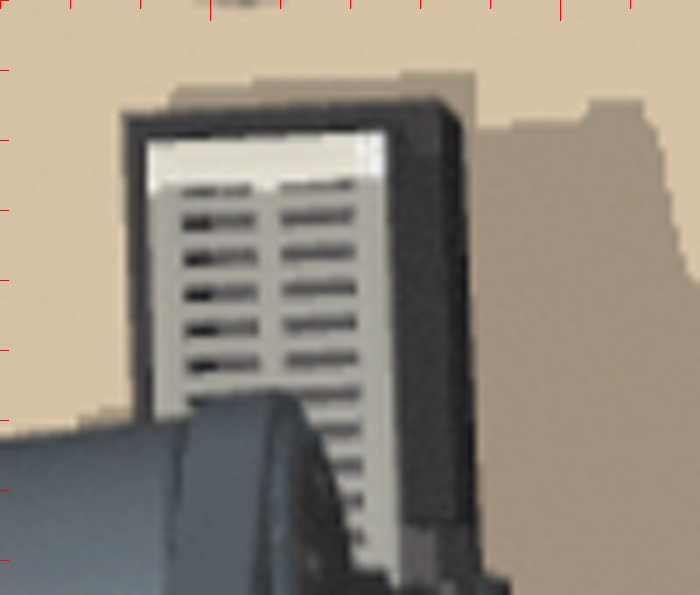

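In the top view the grate's rear edge runs (147,139)–(385,130) in the crop, inside the tray's rear rim corners at (122,115) and (446,98). The side view shows the grate's front-right corner at (640,497). I'll measure the tray more closely, with the contrast raised, in the first unobstructed picture.

```bash
python3 - <<'E'
from h import *
def g(n,x0,y0,w,h,k,out,ga=0.45):
    c=load(n)["pixels"][y0:y0+h,x0:x0+w]; c=(255*np.clip(c/140.,0,1)**ga).astype(np.uint8)
    c=cv2.resize(c,None,fx=k,fy=k,interpolation=cv2.INTER_CUBIC)
    for i in range(0,w,10): cv2.line(c,(i*k,0),(i*k,8),(0,0,255),1)
    for j in range(0,h,10): cv2.line(c,(0,j*k),(8,j*k),(0,0,255),1)
    cv2.imwrite("pics/"+out+".png",c)
g("top0",180,188,70,60,10,"gt0a"); g("top0",180,243,70,60,10,"gt0b"); g("top11",180,188,70,60,10,"gt11")
E
```

```text
(no output)
```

View pics/gt0a.png

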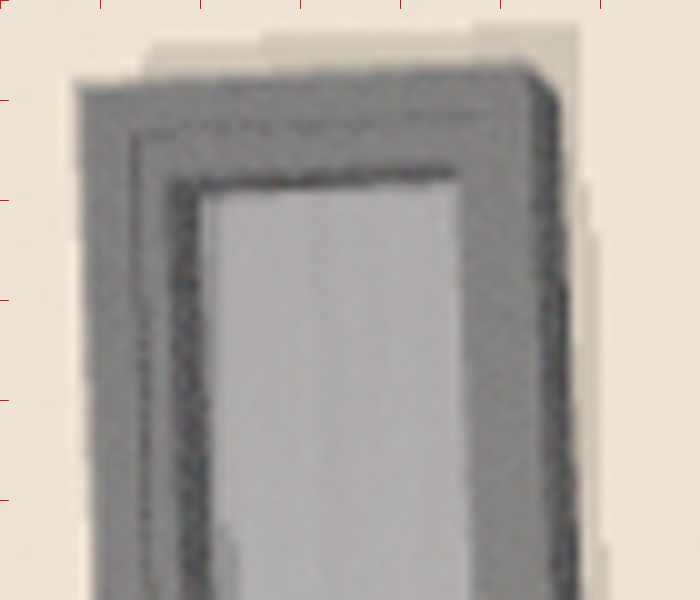

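View pics/gt0b.png

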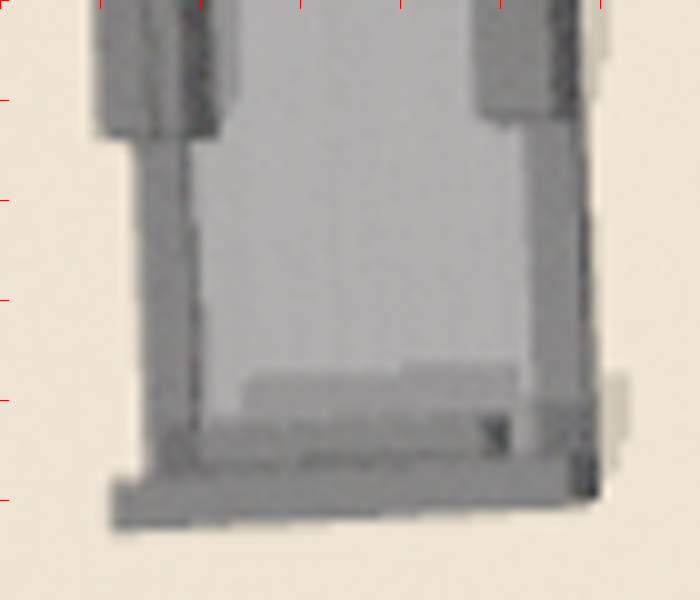

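View pics/gt11.png

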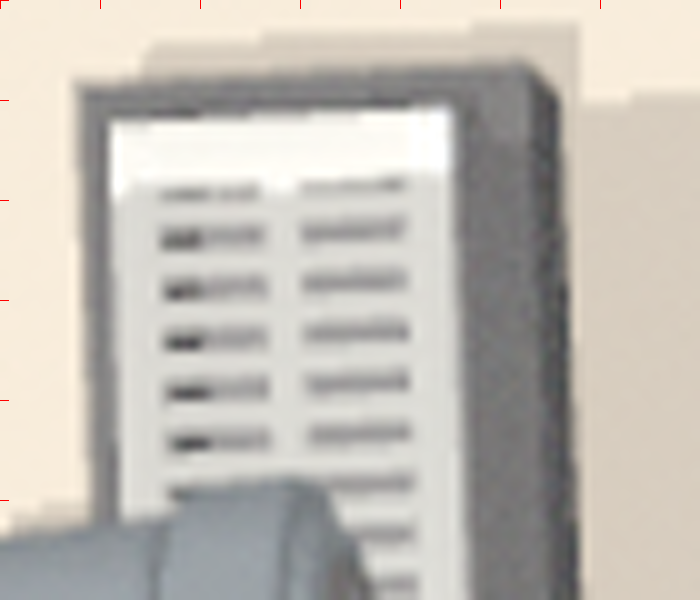

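```bash
cat > f1.py <<'E'
from fit import *
T=load("top0")
o=lambda *c:P(c,(180,188),10); o2=lambda *c:P(c,(180,243),10)
a,b=.0915,.0415
Y=[(T,(a,b,.045),o(78,84)),(T,(a,-b,.045),o(529,65)),(T,(-a,b,.045),o2(112,531)),(T,(-a,-b,.045),o2(573,505)),(T,(-.02,b,.045),o2(96,138)),(T,(-.02,-b,.045),o2(550,118))]
x,r=fit(Y,[.61,.164,.03]); print("tray top-only",np.round(x[:2]*1e3,2),np.degrees(x[2]).round(2),r.round(2).tolist())
def g(rows,z):
  for zz in z:
    G=[(T,(.08,.03,zz),rows[0]),(T,(.08,-.03,zz),rows[1])]
    A,B=ray(T,*rows[0],zz),ray(T,*rows[1],zz); m=(A+B)/2; d=A-B; yaw=np.degrees(np.arctan2(-d[0],d[1]))
    print("z",zz,"rear mid",(m[:2]*1e3).round(1),"width",np.linalg.norm(d)*1e3,"yaw",yaw)
g([o(108,120),o(455,103)],(.068,.0746))
# side edges -> yaw
for p,q in(((108,120),(118,510)),((455,103),(470,590))):
    A,B=ray(T,*o(*p),.0746),ray(T,*o(*q),.0746); print("edge yaw",np.degrees(np.arctan2(A[1]-B[1],A[0]-B[0])))
E
python3 f1.py
```

```text
tray top-only [610.46 162.56] 1.65 [[-0.23, -0.35], [0.1, -0.75], [-0.18, 0.49], [-0.2, 0.62], [0.06, 0.17], [0.48, -0.23]]
z 0.068 rear mid [691.1 165. ] width 61.940864124409984 yaw 1.5604720915632075
z 0.0746 rear mid [690.2 163.7] width 61.53786829797632 yaw 1.5604720915632584
edge yaw 1.1375807237025444
edge yaw 1.150489461600844
```

Request:
{"op": "servo_tool", "data": {"increments": [{"hand": 0.6,"yaw": 0,"travel": [0,0,3]},{"hand": 0.6,"yaw": 0,"travel": [0,0,4]},{"hand": 0.6,"yaw": 0,"travel": [0,0,4]},{"hand": 0.6,"yaw": 0,"travel": [0,0,4]},{"hand": 0.6,"yaw": 0,"travel": [0,0,2]},{"hand": 0.6,"yaw": 0,"travel": [0,0,0]},{"hand": 0.6,"yaw": 0,"travel": [0,0,0]}]}}

```text
t: 19.5
tcp_pos: [0.5597, 0.1631, 0.0326]
tool_rot: [1.0, 0.014, -0.0, -0.0]
force: [-0.2, -0.4, -2.3]
finger_gap: 0.682
```

```bash
cat >> h.py <<'E'
def g(n,x0,y0,w,h,k,out,ga=0.45,sc=140.):
    c=load(n)["pixels"][y0:y0+h,x0:x0+w]; c=(255*np.clip(c/sc,0,1)**ga).astype(np.uint8)
    c=cv2.resize(c,None,fx=k,fy=k,interpolation=cv2.INTER_CUBIC)
    for i in range(0,w,10): cv2.line(c,(i*k,0),(i*k,8),(0,0,255),1)
    for j in range(0,h,10): cv2.line(c,(0,j*k),(8,j*k),(0,0,255),1)
    cv2.imwrite("pics/"+out+".png",c)
E
python3 snap.py 12; python3 -c "
from h import *
g('top12',180,188,70,60,10,'gt12',.5,180.); g('side12',220,265,75,60,10,'gs12',.6,200.); g('side12',275,300,75,60,10,'gs12b',.6,200.)
"
```

```text
t 19.6 tcp [559.87217 163.13381  32.87206] yaw 1.6023955927784117 q [0.9999  0.01398 0.00013 0.     ] F [-0.39822 -0.18326 -1.33489] T [0.02374 0.0533  0.03141] gap 0.6826731995281289
```

View pics/gt12.png

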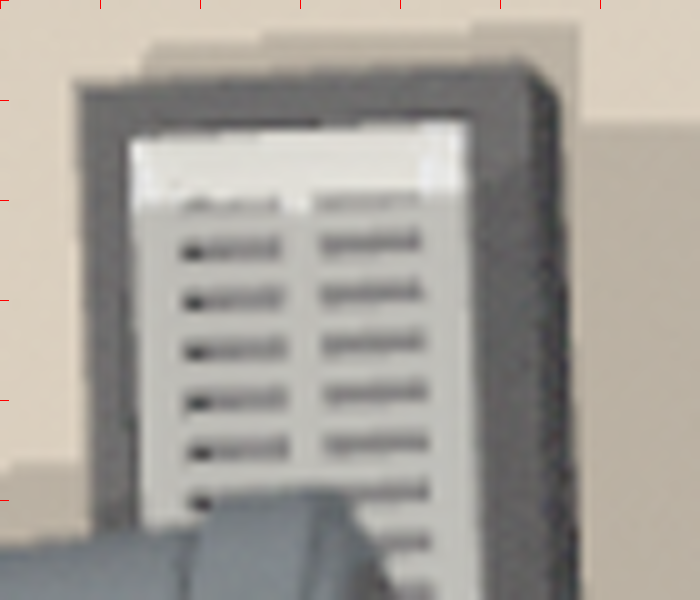

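View pics/gs12.png

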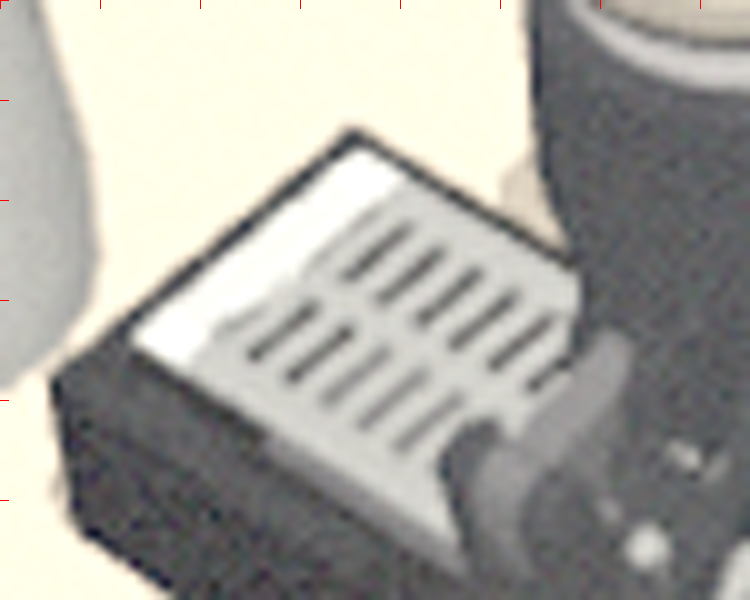

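View pics/gs12b.png

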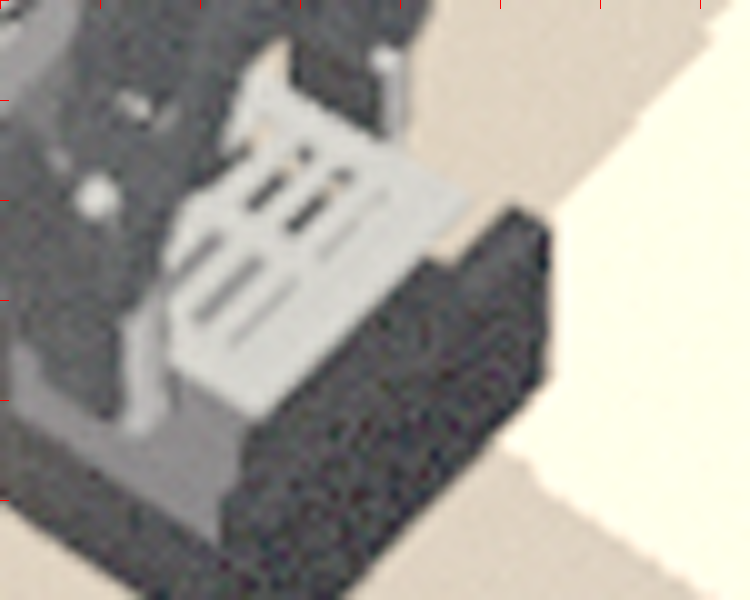

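```bash
cat > f2.py <<'E'
from fit import *
T=load("top12");S=load("side12")
o=lambda *c:P(c,(180,188),10); o2=lambda *c:P(c,(180,243),10); s=lambda *c:P(c,(220,265),10); sB=lambda *c:P(c,(275,300),10); st=lambda *c:P(c,(215,270),6)
a,b=.0915,.0415
Ty=[((a,b,.045),o(78,84)),((a,-b,.045),o(529,65)),((-a,b,.045),o2(112,531)),((-a,-b,.045),o2(573,505)),((-.02,b,.045),o2(96,138)),((-.02,-b,.045),o2(550,118))]
Sy=[((a,b,.045),s(50,380)),((a,-b,.045),s(350,125)),((-a,-b,.045),sB(550,232)),((-a,-b,0),sB(550,378)),((-a,b,0),st(518,587)),((a,b,0),s(75,528))]
Tg=[((.08,.03),o(130,138)),((.08,-.03),o(467,121))]
Sg=[((.08,-.03),s(355,147)),((.08,.03),s(130,338)),((-.08,.03),sB(258,420)),((-.08,-.03),sB(470,195))]
tx,ty,tz,yw=.5600,.16313,.03287,np.radians(1.6)
def run(fixpitch=None,fixyaw=True,zoff=.0242):
    def f(p):
        X,Y,A,d,pit,gy,b1,b2,b3,b4=p
        bT,bS=np.array([b1,b2]),np.array([b3,b4]); r=[]
        c,sn=np.cos(A),np.sin(A)
        R=lambda L:[X+c*L[0]-sn*L[1],Y+sn*L[0]+c*L[1],L[2]]
        for L,q in Ty: r+=list(proj(T,R(L))[0]+bT-q)
        for L,q in Sy: r+=list(proj(S,R(L))[0]+bS-q)
        c2,s2=np.cos(gy),np.sin(gy); cy=np.cos(yw),np.sin(yw)
        def G(L):
            l=L[0]+d; return [tx+c2*l-s2*L[1],ty+s2*l+c2*L[1],tz+zoff+pit*l]
        for L,q in Tg: r+=list(proj(T,G(L))[0]+bT-q)
        for L,q in Sg: r+=list(proj(S,G(L))[0]+bS-q)
        r+=[(gy-yw)/np.radians(.5)]
        if fixpitch is not None: r+=[(pit-fixpitch)/1e-4]
        r+=list(p[6:]/3)
        return np.array(r)
    q=least_squares(f,[.61,.164,.03,.05,0,.03,0,0,0,0],loss="soft_l1")
    X,Y,A,d,pit,gy=q.x[:6]; gx,gyy=tx+d*np.cos(gy),ty+d*np.sin(gy)
    D=np.array([gx-X,gyy-Y]); loc=[D@[np.cos(A),np.sin(A)],D@[-np.sin(A),np.cos(A)]]
    print("tray",round(X*1e3,1),round(Y*1e3,1),np.degrees(A).round(2),"d",round(d*1e3,1),"pitch",np.degrees(pit).round(2),"gyaw",np.degrees(gy).round(2),"bias",q.x[6:].round(2),"grate in tray mm",np.round(np.array(loc)*1e3,2),"cost",q.cost.round(2))
    return f(q.x)
print(run().round(1)); run(0.); run(-.05); run(None,True,.0262)
E
python3 f2.py
```

```text
tray 610.9 164.2 1.62 d 49.5 pitch -0.69 gyaw 1.55 bias [ 1.01  0.15 -0.37  1.52] grate in tray mm [-1.46  0.29] cost 2.83
[-0.1 -0.4  0.2 -0.8 -0.1  0.4 -0.1  0.6  0.1  0.1  0.6 -0.3 -0.6 -0.4
  0.3 -0.1  0.5 -0.6 -0.   0.5  0.1  0.6 -0.4  0.6 -0.1  0.1 -0.6  0.2
  0.2  0.3  0.2 -0.4 -0.3 -0.8  0.1  0.  -0.1  0.3  0.1 -0.1  0.5]
tray 611.3 164.2 1.62 d 49.6 pitch -0.0 gyaw 1.59 bias [ 1.06  0.35 -0.23  1.68] grate in tray mm [-1.7   0.32] cost 3.07
tray 609.8 164.1 1.62 d 49.1 pitch -2.86 gyaw 1.46 bias [ 0.8  -0.42 -0.78  1.08] grate in tray mm [-0.76  0.31] cost 4.96
tray 610.9 163.7 1.62 d 49.0 pitch -1.11 gyaw 1.45 bias [ 0.78  0.1  -0.57  1.8 ] grate in tray mm [-1.93  0.72] cost 3.62
```

Request:
{"op": "servo_tool", "data": {"increments": [{"hand": 0.6,"yaw": 0,"travel": [1.4,0.3,0]},{"hand": 0.6,"yaw": 0,"travel": [0,0,3]},{"hand": 0.6,"yaw": 0,"travel": [0,0,3]},{"hand": 0.6,"yaw": 0,"travel": [0,0,1]},{"hand": 0.6,"yaw": 0,"travel": [0,0,0]},{"hand": 0.6,"yaw": 0,"travel": [0,0,0]},{"hand": 0.6,"yaw": 0,"travel": [0,0,0]}]}}

```text
t: 20.3
tcp_pos: [0.5612, 0.1629, 0.0258]
tool_rot: [1.0, 0.014, 0.0, -0.0]
force: [-0.4, 0.3, -1.2]
finger_gap: 0.684
```

```bash

python3 snap.py 13; python3 -c "
from h import *
g('top13',180,188,70,60,10,'gt13',.5,180.); g('side13',220,265,75,60,10,'gs13',.6,200.); g('side13',275,300,75,60,10,'gs13b',.6,200.)
"
```

```text
t 20.4 tcp [561.21075 162.88824  25.8501 ] yaw 1.5993613378628473 q [ 0.9999   0.01396  0.00008 -0.00001] F [ 0.33958 -0.44853 -0.97763] T [-0.05605  0.03635 -0.04752] gap 0.6800618174586978
```

View pics/gt13.png

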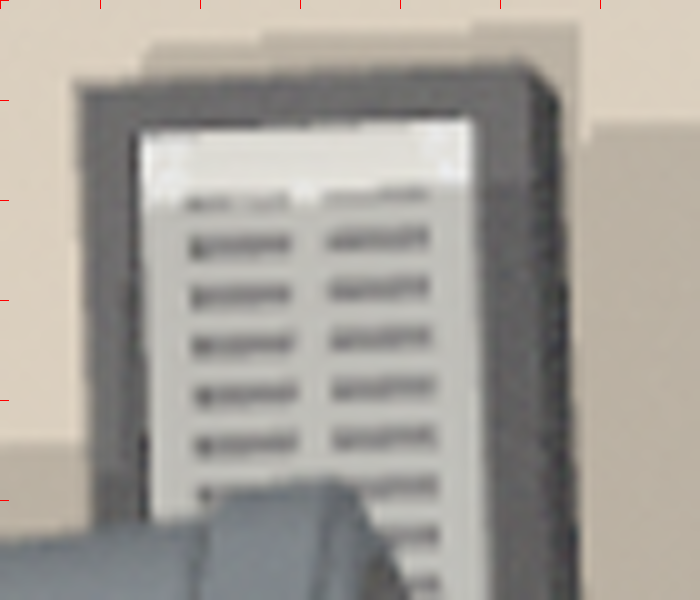

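View pics/gs13.png

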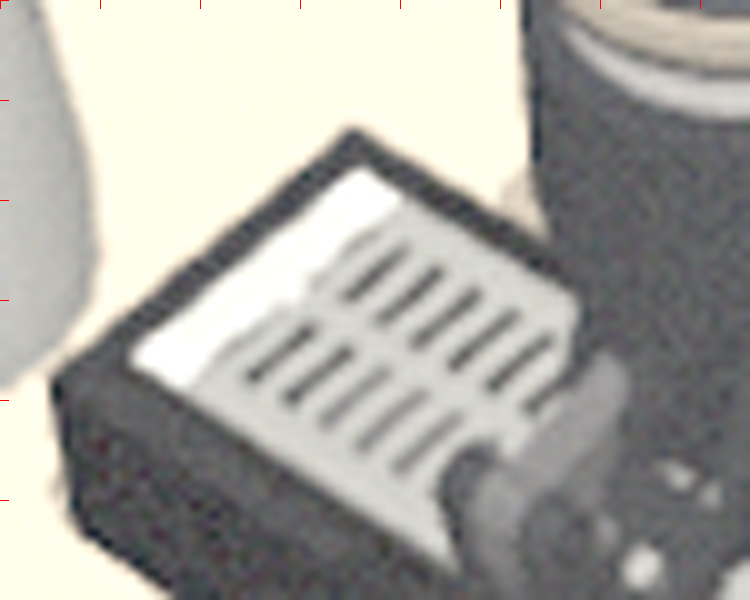

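View pics/gs13b.png

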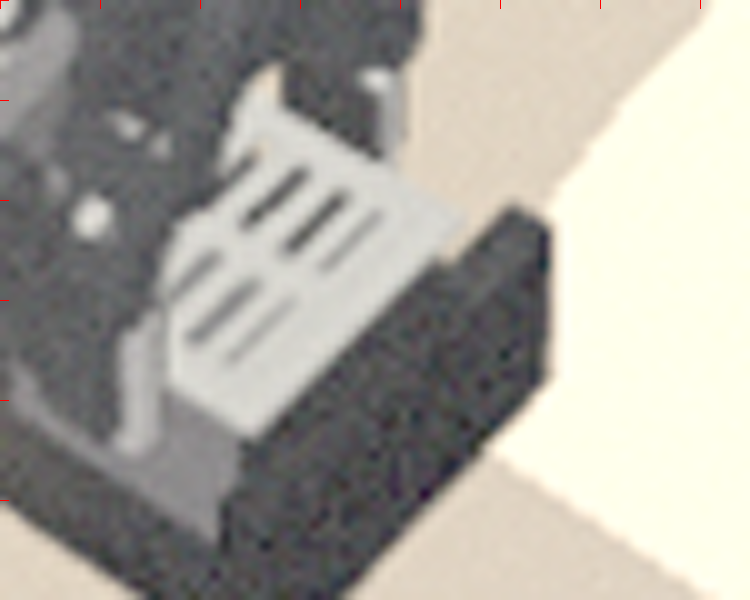

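```bash
sed -e 's/o(130,138)/o(140,135)/;s/o(467,121)/o(472,119)/;s/s(355,147)/s(362,168)/;s/s(130,338)/s(130,356)/;s/sB(258,420)/sB(248,440)/;s/sB(470,195)/sB(460,217)/;s/tx,ty,tz,yw=.*/tx,ty,tz,yw=.5612,.16289,.02585,np.radians(1.6)/' f2.py > f3.py; python3 f3.py
```

```text
tray 611.6 163.9 1.63 d 50.4 pitch -0.58 gyaw 1.36 bias [ 0.83  0.55 -0.17  1.76] grate in tray mm [-0.04  0.14] cost 2.8
[-0.1 -0.4  0.2 -0.8 -0.1  0.4 -0.2  0.6  0.1  0.1  0.5 -0.3 -0.6 -0.4
  0.3 -0.1  0.5 -0.6 -0.1  0.5  0.1  0.5 -0.3  0.6 -0.1  0.1 -0.3  0.2
 -0.6  0.2  0.2 -0.2  0.  -0.7  0.4  0.  -0.5  0.3  0.2 -0.1  0.6]
tray 612.0 164.0 1.63 d 50.5 pitch -0.0 gyaw 1.4 bias [ 0.89  0.73 -0.04  1.9 ] grate in tray mm [-0.26  0.16] cost 2.98
tray 610.5 163.8 1.62 d 49.9 pitch -2.86 gyaw 1.27 bias [ 0.59 -0.07 -0.62  1.32] grate in tray mm [0.64 0.21] cost 5.12
tray 611.6 163.4 1.62 d 49.8 pitch -1.02 gyaw 1.24 bias [ 0.6   0.48 -0.39  2.04] grate in tray mm [-0.52  0.57] cost 3.51
```

The grate is centred in the recess to within about 0.5 mm and nearly level. I'll lower by feel.

Request:
{"op": "servo_tool", "data": {"increments": [{"hand": 0.6,"yaw": 0,"travel": [0,-0.1,1]},{"hand": 0.6,"yaw": 0,"travel": [0,0,1]},{"hand": 0.6,"yaw": 0,"travel": [0,0,1]},{"hand": 0.6,"yaw": 0,"travel": [0,0,0.7]},{"hand": 0.6,"yaw": 0,"travel": [0,0,0]},{"hand": 0.6,"yaw": 0,"travel": [0,0,0]}]}}

```text
t: 21.0
tcp_pos: [0.5611, 0.163, 0.022]
tool_rot: [1.0, 0.014, -0.0, -0.0]
force: [-0.4, -0.2, -0.8]
finger_gap: 0.681
```

Request:
{"op": "servo_tool", "data": {"increments": [{"hand": 0.6,"yaw": 0,"travel": [0,0,0.7]},{"hand": 0.6,"yaw": 0,"travel": [0,0,0.5]},{"hand": 0.6,"yaw": 0,"travel": [0,0,0]},{"hand": 0.6,"yaw": 0,"travel": [0,0,0]}]}}

```text
t: 21.4
tcp_pos: [0.5612, 0.163, 0.0208]
tool_rot: [1.0, 0.014, -0.0, 0.0]
force: [0.3, 0.1, -0.3]
finger_gap: 0.681
```

Request:
{"op": "servo_tool", "data": {"increments": [{"hand": 0.6,"yaw": 0,"travel": [0,0,0.6]},{"hand": 0.6,"yaw": 0,"travel": [0,0,0.5]},{"hand": 0.6,"yaw": 0,"travel": [0,0,0]},{"hand": 0.6,"yaw": 0,"travel": [0,0,0]}]}}

```text
t: 21.8
tcp_pos: [0.5612, 0.163, 0.0198]
tool_rot: [1.0, 0.014, 0.0, -0.0]
force: [0.2, -0.1, -0.7]
finger_gap: 0.682
```

Request:
{"op": "servo_tool", "data": {"increments": [{"hand": 0.6,"yaw": 0,"travel": [0,0,0.5]},{"hand": 0.6,"yaw": 0,"travel": [0,0,0]},{"hand": 0.6,"yaw": 0,"travel": [0,0,0]}]}}

```text
t: 22.1
tcp_pos: [0.5612, 0.163, 0.0192]
tool_rot: [1.0, 0.014, -0.0, -0.0]
force: [0.8, 0.4, -1.5]
finger_gap: 0.687
```

Request:
{"op": "servo_tool", "data": {"increments": [{"hand": 0.6,"yaw": 0,"travel": [0,0,0.4]},{"hand": 0.6,"yaw": 0,"travel": [0,0,0]},{"hand": 0.6,"yaw": 0,"travel": [0,0,0]}]}}

```text
t: 22.4
tcp_pos: [0.5612, 0.163, 0.0189]
tool_rot: [1.0, 0.014, 0.0, -0.0]
force: [0.4, 0.2, -0.6]
finger_gap: 0.685
```

Request:
{"op": "servo_tool", "data": {"increments": [{"hand": 0.6,"yaw": 0,"travel": [0,0,0.4]},{"hand": 0.6,"yaw": 0,"travel": [0,0,0]},{"hand": 0.6,"yaw": 0,"travel": [0,0,0]}]}}

```text
t: 22.7
tcp_pos: [0.5612, 0.163, 0.0185]
tool_rot: [1.0, 0.014, 0.0, -0.0]
force: [-0.1, 0.4, -0.8]
finger_gap: 0.683
```

Request:
{"op": "servo_tool", "data": {"increments": [{"hand": 0.6,"yaw": 0,"travel": [0,0,0.3]},{"hand": 0.6,"yaw": 0,"travel": [0,0,0]},{"hand": 0.6,"yaw": 0,"travel": [0,0,0]}]}}

```text
t: 23.0
tcp_pos: [0.5612, 0.163, 0.0184]
tool_rot: [1.0, 0.014, 0.0, -0.0]
force: [-1.3, 0.5, 1.9]
finger_gap: 0.674
```

Request:
{"op": "servo_tool", "data": {"increments": [{"hand": 0.6,"yaw": 0,"travel": [0,0,0.3]},{"hand": 0.6,"yaw": 0,"travel": [0,0,0]},{"hand": 0.6,"yaw": 0,"travel": [0,0,0]}]}}

```text
t: 23.3
tcp_pos: [0.5612, 0.163, 0.0182]
tool_rot: [1.0, 0.014, 0.0, -0.0]
force: [-1.9, -0.2, 5.6]
finger_gap: 0.682
```

```bash

python3 snap.py 14; python3 -c "
from h import *
g('top14',180,188,70,60,10,'gt14',.5,180.); g('side14',220,265,130,100,6,'gs14',.5,160.)
"
```

```text
t 23.4 tcp [561.21756 162.95316  18.23235] yaw 1.6018547108424466 q [0.9999  0.01398 0.00013 0.     ] F [-1.6715   0.05554  5.57911] T [-0.06227  0.2117  -0.02166] gap 0.6776113654779805
```

View pics/gt14.png

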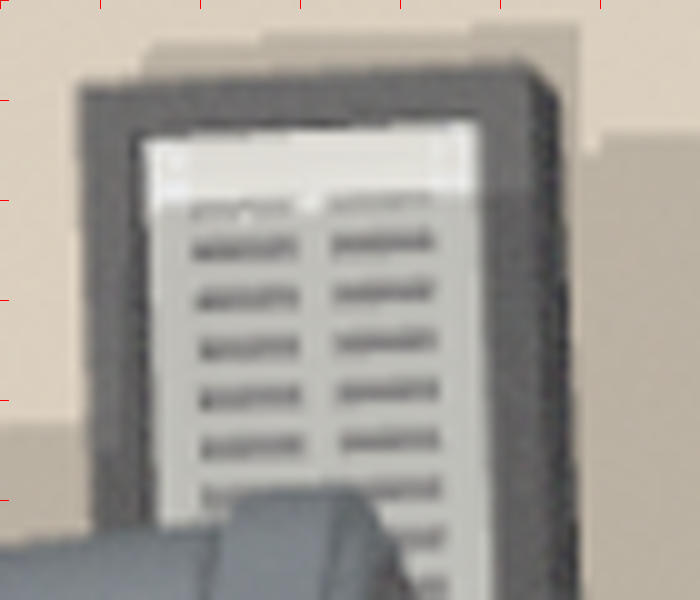

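View pics/gs14.png

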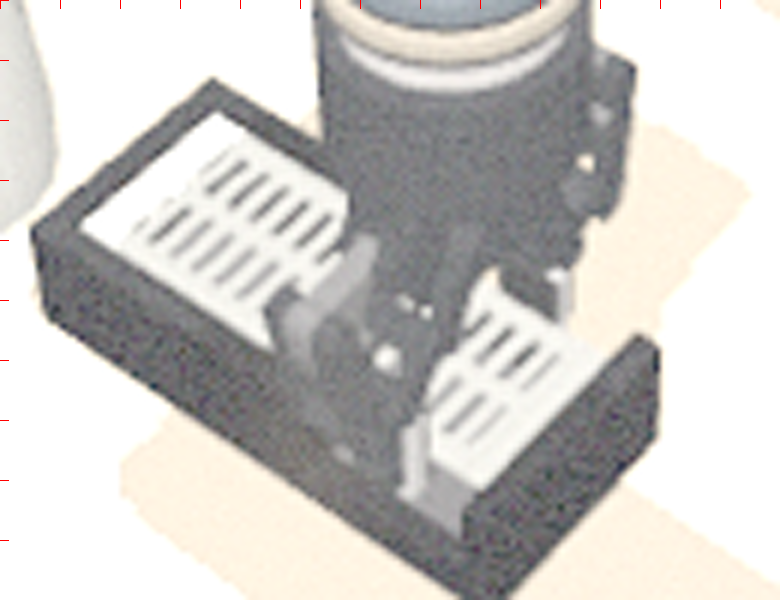

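The grate lies inside the rim on all sides: side corners (218,112), (82,225), (480,490) and (625,350). The contact force is about 5.6 N. I'll let go gently, then back off straight up.

Request:
{"op": "servo_tool", "data": {"increments": [{"hand": 0.4,"yaw": 0,"travel": [0,0,0]},{"hand": 0.35,"yaw": 0,"travel": [0,0,0]},{"hand": 0.28,"yaw": 0,"travel": [0,0,0]},{"hand": 0.2,"yaw": 0,"travel": [0,0,0]},{"hand": 0.1,"yaw": 0,"travel": [0,0,0]},{"hand": 0.05,"yaw": 0,"travel": [0,0,0]},{"hand": 0,"yaw": 0,"travel": [0,0,0]},{"hand": 0,"yaw": 0,"travel": [0,0,0]}], "newtons": 20}}

```text
t: 24.2
tcp_pos: [0.5611, 0.163, 0.0177]
tool_rot: [1.0, 0.014, -0.0, -0.0]
force: [-0.2, -0.9, 0.3]
finger_gap: 0.998
```

```bash

python3 snap.py 15; python3 -c "
from h import *
g('side15',220,265,130,100,6,'gs15',.5,160.)
"
```

```text
t 24.3 tcp [561.14915 162.99057  17.83987] yaw 1.6004512219651128 q [ 0.9999   0.01397 -0.      -0.     ] F [ 0.17166 -0.53187 -0.5219 ] T [ 0.01303  0.01809 -0.00254] gap 0.9979518194010686
```

View pics/gs15.png

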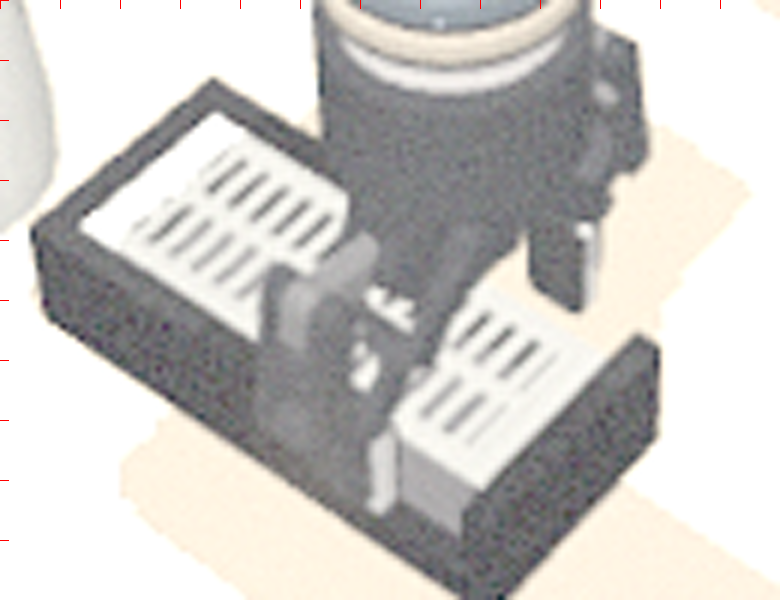

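The fingers are clear of the grate on both sides. I'll rise straight up and back away.

Request:
{"op": "servo_tool", "data": {"increments": [{"hand": 0,"yaw": 0,"travel": [0,0,-3]},{"hand": 0,"yaw": 0,"travel": [0,0,-6]},{"hand": 0,"yaw": 0,"travel": [0,0,-10]},{"hand": 0,"yaw": 0,"travel": [0,0,-20]},{"hand": 0,"yaw": 0,"travel": [0,0,-25]},{"hand": 0,"yaw": 0,"travel": [0,0,-25]},{"hand": 0,"yaw": 0,"travel": [0,0,-25]},{"hand": 0,"yaw": 0,"travel": [0,10,-25]},{"hand": 0,"yaw": 0,"travel": [0,20,-15]},{"hand": 0,"yaw": 0,"travel": [0,25,0]},{"hand": 0,"yaw": 0,"travel": [0,25,0]},{"hand": 0,"yaw": 0,"travel": [0,25,0]},{"hand": 0,"yaw": 0,"travel": [0,25,0]},{"hand": 0,"yaw": 0,"travel": [0,25,0]},{"hand": 0,"yaw": 0,"travel": [0,25,0]},{"hand": 0,"yaw": 0,"travel": [0,10,0]},{"hand": 0,"yaw": 0,"travel": [0,0,0]},{"hand": 0,"yaw": 0,"travel": [0,0,0]}]}}

```text
t: 26.1
tcp_pos: [0.5662, -0.0263, 0.1722]
tool_rot: [1.0, 0.014, -0.0, -0.0]
force: [0.2, 0.1, -0.4]
finger_gap: 1.0
```

```bash

python3 snap.py 16; python3 -c "
from h import *
g('side16',220,265,130,100,6,'gs16',.5,160.); g('top16',180,185,75,120,5,'gt16',.5,160.)
"
```

```text
t 26.2 tcp [566.19627 -25.7488  171.95271] yaw 1.6644645600797037 q [ 0.99989  0.01452 -0.00014 -0.00024] F [ 0.32905  0.35289 -0.35584] T [0.04431 0.01305 0.00007] gap 1.0053682903123575
```

View pics/gs16.png

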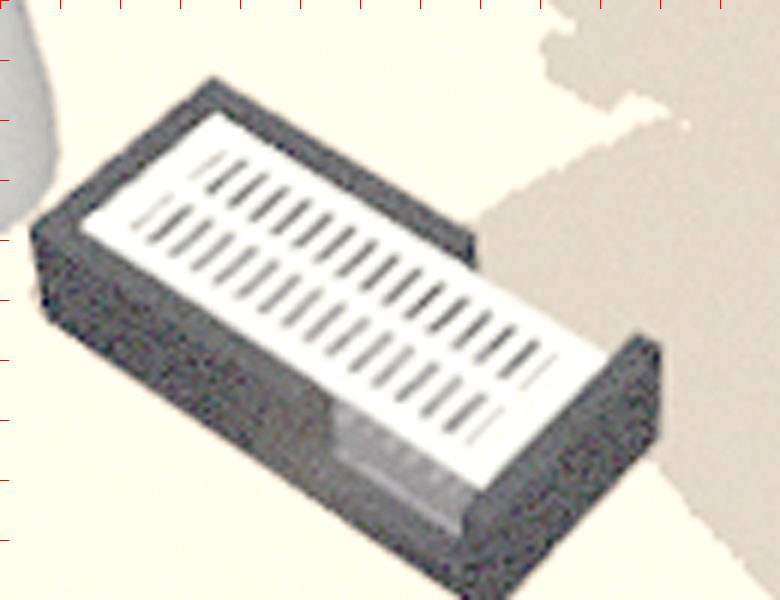

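View pics/gt16.png

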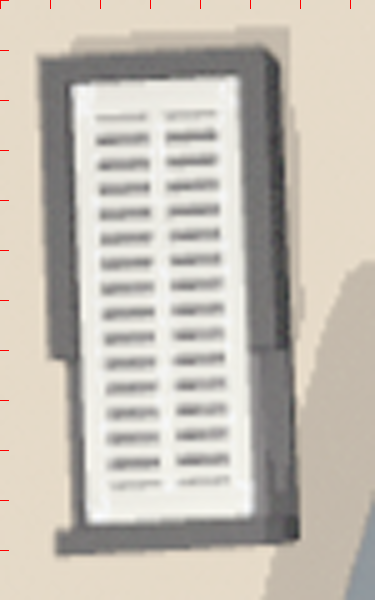

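```bash
python3 - <<'E'
from fit import *
T=load("top16");S=load("side16")
t=lambda *c:P(c,(180,185),5); s=lambda *c:P(c,(220,265),6)
o=lambda *c:P(c,(180,188),10); o2=lambda *c:P(c,(180,243),10); s1=lambda *c:P(c,(220,265),10); sB=lambda *c:P(c,(275,300),10); st=lambda *c:P(c,(215,270),6)
a,b=.0915,.0415
Ty=[((a,b,.045),o(78,84)),((a,-b,.045),o(529,65)),((-a,b,.045),o2(112,531)),((-a,-b,.045),o2(573,505)),((-.02,b,.045),o2(96,138)),((-.02,-b,.045),o2(550,118))]
Sy=[((a,b,.045),s1(50,380)),((a,-b,.045),s1(350,125)),((-a,-b,.045),sB(550,232)),((-a,-b,0),sB(550,378)),((-a,b,0),st(518,587)),((a,b,0),s1(75,528))]
g=[(.08,.03),(.08,-.03),(-.08,.03),(-.08,-.03)]
Tg=list(zip(g,[t(70,86),t(238,77),t(87,523),t(256,515)])); Sg=list(zip(g,[s(82,226),s(217,112),s(482,490),s(607,357)]))
def f(p):
    X,Y,A,gx,gy,ga,gz,pit=p[:8]; r=[]
    c,n=np.cos(A),np.sin(A); c2,n2=np.cos(ga),np.sin(ga)
    R=lambda L:[X+c*L[0]-n*L[1],Y+n*L[0]+c*L[1],L[2]]; G=lambda L:[gx+c2*L[0]-n2*L[1],gy+n2*L[0]+c2*L[1],gz+pit*L[0]]
    for M,y,h,bb in((T,Ty,Tg,p[8:10]),(S,Sy,Sg,p[10:12])):
        for L,q in y: r+=list(proj(M,R(L))[0]+bb-q)
        for L,q in h: r+=list(proj(M,G(L))[0]+bb-q)
    return np.r_[r,p[8:]/3]
q=least_squares(f,[.61,.164,.03,.61,.164,.03,.045,0,0,0,0,0],loss="soft_l1"); p=q.x
D=p[3:5]-p[:2];c,n=np.cos(p[2]),np.sin(p[2])
print("grate in tray",D@[c,n]*1e3,D@[-n,c]*1e3,"dyaw",np.degrees(p[5]-p[2]),"ztop",p[6]*1e3,"pitch deg",np.degrees(p[7]),p[8:]);print(f(p).round(1))
i=load("top16")["pixels"]; cv2.imwrite("pics/full16.png",i)
E
```

```text
grate in tray -0.10395854357698062 -0.24434057089334005 dyaw -0.02812796818071535 ztop 41.74128512567046 pitch deg 0.7806968482322395 [ 0.39435648  0.662264   -0.33637387  1.86881427]
[-0.2 -0.4  0.1 -0.7 -0.2  0.4 -0.3  0.6  0.   0.1  0.5 -0.2  0.5 -0.1
 -0.3  0.   0.3  0.1 -0.4 -0.  -0.5 -0.5  0.4 -0.2  0.5 -0.8 -0.   0.4
  0.1  0.4 -0.3  0.5 -0.1 -0.3 -0.3  0.3 -0.1 -0.3  0.4  0.3  0.1  0.2
 -0.1  0.6]
```

View pics/full16.png

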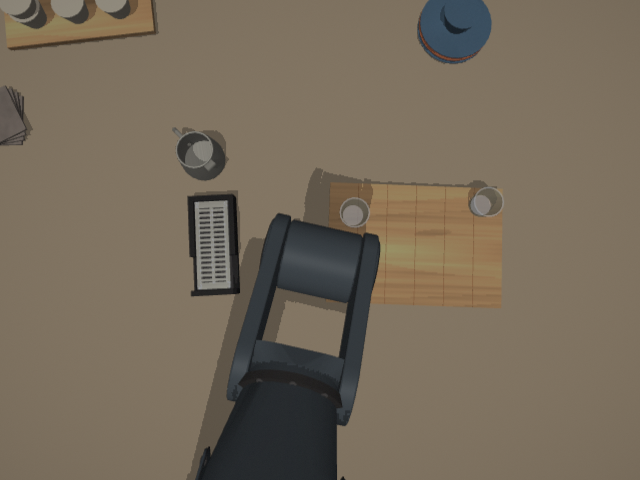

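```bash
python3 -c "
from station import manip
print(manip.sign_off())"
```

```text
the job is handed in; nothing more can be done
None
```

The grate is back in the black tray, let go, and the job is handed in. No verdict was reported.

**What I did:**
- I pressed on the middle of the grate at about 5–6 N and slid it 68 mm, until its end stuck out about 53 mm beyond the board's front edge.
- I gripped its width about 30 mm from the front end at 40 N, lifted it and carried it over the tray.
- I lined it up using both cameras, lowered it by feel with about 5.6 N at contact, released it and backed away.

**Last checks, camera fit after release:**

| Check | Measured | Limit |
|---|---|---|
| Offset from tray_seat in plan | about 0.3 mm | 4 mm |
| Turn relative to the tray | about 0.03° | 3.4° |
| Top face height above the tray's underside | 41.7 mm (42 mm when home) | about 44 mm |
| Pitch | 0.8° | 1.4° |

- **Pitch:** the 0.8° is probably pixel error, since the height agrees with the grate lying flat. I did not press on it to confirm.
- **Other objects:** the glasses and the jug appear at the same pixels as at the start, and the arm is clear of everything.
- **Camera disagreement:** the two cameras differed by 4–7 mm in absolute y. I placed the grate by measuring it against the tray in the same pictures instead.

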